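# Press the measuring tools home in the foam tray

## Task

Put the three measuring tools away in the foam tray: press the slide caliper that lies across the foam, the dial thickness gauge and the engineer's square each into the cutout of its own shape, until it sits flat on the bottom of the cutout. Leave the glue bottle, the tin and the spring clamp standing or lying where they are.

Things in the scene. Friction and masses are not known exactly. Their poses are not given: they have to be found in the camera images.
- tray: grey plastic tray, 210 x 146 mm, fixed to the table, rim 33 mm high, filled with black foam whose top is 34 mm above the table. Three cutouts 10 mm deep with a light grey floor, 2 mm clear all round a tool, with 9 mm half-moon thumb notches. Origin: centre of the underside; x along the long side, to the right seen from the robot, y away from it, each within about 0.3 rad
- caliper_seat (a point): point on the floor of the caliper's cutout (far left, F-shaped, jaws towards the robot) where the caliper's origin ends when seated, its axes parallel to the tray's. Four springy foam ribs grip the caliper's  laid in, a tool stops about 6 mm above the floor; pushing it home takes about 8 to 15 N near the ribs' middle, 5 mm from here along x
- gauge_seat (a point): point on the floor of the gauge's cutout (near left: a round for the dial and a rectangle for the frame) where the gauge's origin ends when seated, axes parallel to the tray's. The same four ribs, at x -1 and 47 mm on the frame's sides y -20 and 34 mm from here; press both arms of the frame down
- square_seat (a point): point level with the floor of the square's cutout (on the right, L-shaped, blade away from the robot) where the square's origin ends when seated, axes parallel to the tray's. The same four ribs, along both sides of the stock at x -24 and 8 mm from here; press near x -8, y -30 mm
- caliper: steel slide caliper with black body, lying flat across the foam at the start, over the other cutouts. Origin: centre of the body's underside. Body 52 (x) x 28 (y) x 18 mm high; beam 14 wide, 5 thick, from x -44 to 104 mm; two pairs of jaws, 5 thick: long ones x -44 to -18 down to y -44 mm, short ones up to y 22 mm. z up; 0.11 to 0.23 kg. Grasp the body across y
- gauge: dial thickness gauge lying on its back, dial up; grey C-frame 20 mm high: arms x -8 to 6 and x 40 to 54 mm, both y -20 to 34 mm, joined by a spine y 20 to 34 mm. Round steel dial case, 46 mm across, 24 high, centred at x -29, y -8 mm; thin spindle across the throat at y -8 mm. Origin: on the underside at the middle of its 106 x 65 mm outline; z up; 0.14 to 0.28 kg. Grasp the spine across y at x 23
- square: engineer's square, L-shaped, lying flat: dark steel stock x -35 to 35, y -41 to -19 mm, 18 mm high; steel blade x 19 to 35, y -19 to 41 mm, 3 mm thick, 7.5 to 10.5 mm above the underside. Origin: level with the stock's underside at the middle of its 70 x 82 mm outline; z up; 0.15 to 0.31 kg. Grasp the stock across y
- glue_bottle: white glue bottle with orange nozzle, 53 mm across, 165 mm high, standing behind on the right; not to be disturbed. Origin: centre of its underside
- glue_tin: plain open steel tin, 68 mm across, 59 mm high, standing behind on the left; not to be disturbed. Origin: centre of its underside
- spring_clamp: blue plastic spring clamp, 111 x 58 x 21 mm, lying behind the tray on the right; not to be disturbed. Origin: centre of its underside
- tape_dispenser: bench tape dispenser, 212 x 58 mm, 120 mm high, fixed; an obstacle between the tray and the tool on the left. Origin: centre of its underside

How it is judged:
By the outcome, as a careful person would: the job done as asked, in the order asked, and still so for the second after the job is handed in, with the robot touching nothing.
It also fails if it takes over 72 s, if anything falls off the work surface, if the arm or the gripper's body presses on something with over 40 N, if the wrist force passes 120 N, or if a joint passes its speed limit or range.

## Robot

A 6-joint arm with a two-finger parallel gripper is mounted at the origin on a cart in front of the work surface, level with it; the furniture and walls round the work are solid. World frame = base frame: x ahead of the robot, y to its left, z up, the work surface at z = 0. Lengths are in m, angles in degrees, forces in N, time in s.
With the tool pointing down it reaches from about 0.35 to 0.875 m from the base axis. Payload 4.2 kg.
Tool frame: the origin (TCP) lies between the finger pads; the fingertips stand 8 mm ahead of it and the grasp point (between the pads) lies 11 mm behind it; x points along the fingers, y is the direction in which the jaws open and shut, and the axes are right-handed (so a half turn about x gives the same grasp; the last joint's range is limited). The gripper opens to 87 mm and grips with 3 to 60 N. Pads are 19 mm wide; open, the fingers measure 117 mm over their backs; the gripper's body (75 mm by 190 mm) begins 51 mm behind the grasp point.
Start: joints at [-60.183, 22.042, 0.453, 0, -68.411, -14.817], TCP at [0.162, -0.604, 0.231] pointing down, gripper open.
Joint ranges: [-179.83, 179.83], [-69.29, 118.12], [-61.27, 80.66], [-181.25, 117.63], [-171.15, -9.14], [-177.46, 177.46]. Speed limits (degrees/s): [159.86, 159.86, 180, 180, 180, 180].

## Interface

Orientations are given as a 3x3 rotation matrix whose columns are the frame's x, y, z axes.
In Python, from station import r gives the robot as it stands. The module is installed in compiled form; this text tells all that it offers.
- The arm moves only by the tool move_arm, never from a script. Its argument "increments" is one flat list of numbers, 7 for each row, row after row: the turn, a rotation vector about the tool's x, y, z in degrees, then the shift along the tool's x, y, z in m, then the finger opening in m, from 0 to 0.087. A call has 1 to 12 rows; each row is the pose to reach, as a shift and turn from the pose commanded when the call began, along the tool's axes at that moment; what a row does not reach only later rows make up. A row lasts 1/12 s, in which the tool goes at most 41.7 mm and 7.16 degrees, less where a joint would pass 70% of its speed; a pose out of reach is approached as far as the arm can. A call with a gripper value outside its range is refused whole. The fingers move at their own pace and stop on an object; the grip force is fixed at half the most. Time passes only in rows, so rows that repeat a pose let the fingers close. It gives the time, the measured TCP pose, the force and the opening at its end, in the units of the state.
- r.sense(): the state, without advancing time (a new reading comes with each control period).
- r.capture(name): name is "side" or "top" or "wrist"; returns the picture (400x640x3 uint8, red, green, blue); there is no depth.
- r.calibration(name): a dict with "fx", "fy", "cx", "cy" (pixels), "D" ([k1, k2, p1, p2, k3] as OpenCV has them; the pictures are not rectified), "rvec" (rotation vector, rad) and "tvec" (3), from world to camera coordinates, as OpenCV has them; the wrist camera has in their place "tool_from_camera" (4x4, takes a point from camera to tool coordinates, whose origin is the TCP and whose axes are the tool frame's). Camera axes: x right, y down, z forward; pixel columns grow to the right and rows downward; lengths in m; the calibration is good to about 2 mm. A picture is of the moment at which its call begins: read the wrist's pose just before it. calibration takes no time and is no camera call.
- r.finish_job(): hands the job in, once; it reports no verdict.
The state is a dict: "time_s": time; "joints": joint angles; "joint_velocities": joint speeds; "effort": joint torques, N m; "tcp_pos": TCP position; "ee_rot": TCP orientation; "wrist_force": force on the tool from outside, world axes, zero at the start; "moment": the same for the moment, N m; "gripper_width": opening from 0.0 (shut) to 1.0 (fully open).
Only numpy, scipy, OpenCV 4.12 (cv2) and the standard library are available. Lean on these libraries where they do the work, as an engineer would, in place of code of your own. Each camera call takes 0.05 s, during which the arm holds its last target.

## Working session

There is one attempt and no reset: what is moved stays moved. The work goes in short steps, Python scripts to look and compute and a tool call to move; the robot and the scene stay as the last step left them, time stands still between calls to the robot, and variables do not carry over. Pictures are saved under pics/ and viewed, and the job is handed in when it is done.

Besides the shell and the picture viewer there is one more tool, called after ">>>" as name(argument=value, ...), one argument or row to a line, values as JSON. move_arm: Moves the arm, as the interface text tells. Its arguments: {"type":"object","properties":{"increments":{"type":"array","items":{"type":"number"}}},"required":["increments"]}

```bash
mkdir -p pics
python3 - <<'E'
from station import r
import cv2
s=r.sense()
print(s)
for n in ["side","top","wrist"]:
    im=r.capture(n); cv2.imwrite(f"pics/{n}0.png",im[:,:,::-1])
    print(n,r.calibration(n))
E
```

```text
{'time_s': 0.0, 'joints': array([-6.01827651e+01,  2.20919818e+01,  3.78962405e-01, -3.00627552e-02,
       -6.84112025e+01, -1.48146254e+01]), 'joint_velocities': array([-0.09524827, -0.11597575,  0.02493616,  0.06541252, -0.05671786,
        0.02345899]), 'effort': array([ 1.25851995e-03, -3.90662706e+01,  1.87402761e+01,  4.22007143e+00,
        1.08605315e-02, -1.83449397e-04]), 'tcp_pos': array([ 0.16163743, -0.60312244,  0.22943837]), 'ee_rot': array([[-6.54723698e-04, -2.58675318e-01,  9.65964105e-01],
       [ 2.12361300e-03,  9.65961774e-01,  2.58676133e-01],
       [-9.99997531e-01,  2.22069532e-03, -8.31117978e-05]]), 'wrist_force': array([ 0.0072189 , -0.86082415,  0.27434584]), 'moment': array([-0.03021947,  0.00723797, -0.08028106]), 'gripper_width': 0.9973046171794907}
side {'fx': 421.6206206367478, 'fy': 421.6206206367478, 'cx': 324.24686217443343, 'cy': 203.21131829177943, 'D': array([-0.10222495,  0.        ,  0.        ,  0.        ,  0.        ]), 'rvec': array([ 0.37014656, -2.74039572,  1.24654764]), 'tvec': array([0.61937506, 0.1447454 , 1.10650883])}
top {'fx': 450.6909128907796, 'fy': 450.6909128907796, 'cx': 313.40315537335806, 'cy': 199.1654656212291, 'D': array([0.00096875, 0.        , 0.        , 0.        , 0.        ]), 'rvec': array([ 2.08311253, -2.12319405,  0.23667994]), 'tvec': array([0.04945819, 0.62427139, 1.29580045])}
wrist {'fx': 314.625171241264, 'fy': 314.625171241264, 'cx': 317.79224490453913, 'cy': 198.72787910269724, 'D': array([0.01691193, 0.        , 0.        , 0.        , 0.        ]), 'tool_from_camera': array([[ 2.30029130e-04, -2.81490725e-01,  9.59563921e-01,
        -1.54554898e-01],
       [ 9.99999967e-01, -4.37014127e-05, -2.52542493e-04,
         1.39980811e-03],
       [ 1.13022669e-04,  9.59563948e-01,  2.81490706e-01,
        -7.63836113e-02],
       [ 0.00000000e+00,  0.00000000e+00,  0.00000000e+00,
         1.00000000e+00]])}
```

View pics/top0.png

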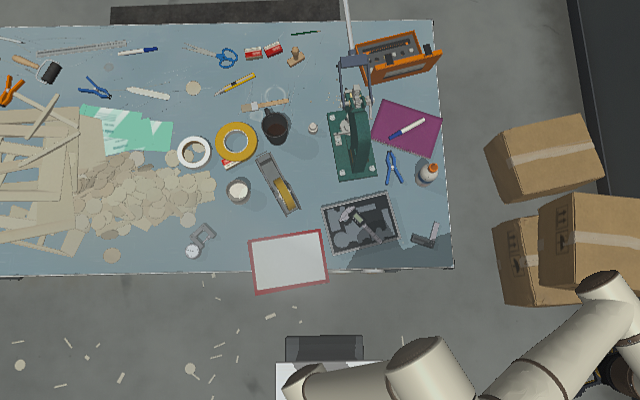

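View pics/side0.png

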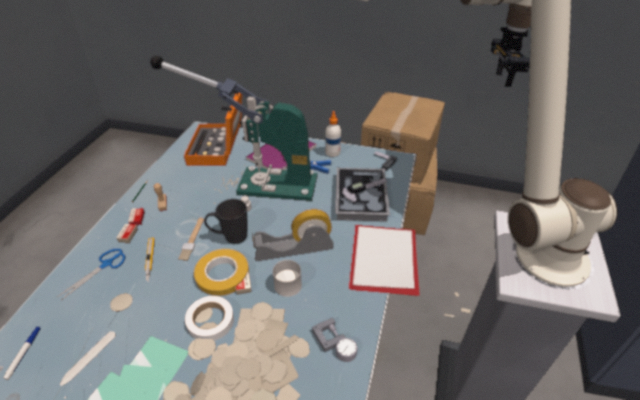

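View pics/wrist0.png

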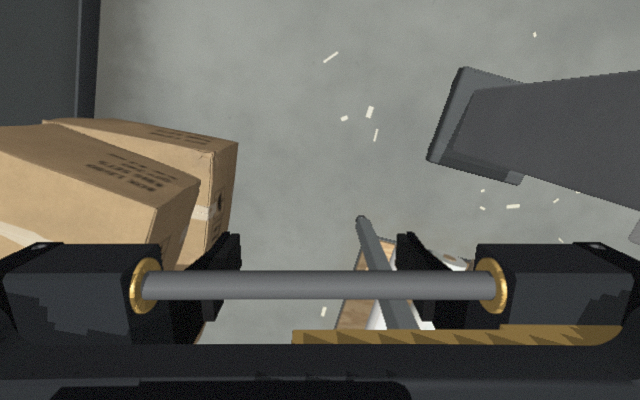

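```bash
cat > h.py <<'E'
import numpy as np, cv2
from scipy.spatial.transform import Rotation as R
from station import r
def campose(n,s=None):
    c=r.calibration(n)
    K=np.array([[c['fx'],0,c['cx']],[0,c['fy'],c['cy']],[0,0,1]])
    if n!='wrist':
        Rm=cv2.Rodrigues(np.array(c['rvec']))[0]; t=np.array(c['tvec'])
        return K,c['D'],Rm,t
    T=c['tool_from_camera']; W=np.eye(4); W[:3,:3]=s['ee_rot']; W[:3,3]=s['tcp_pos']
    M=np.linalg.inv(W@T); return K,c['D'],M[:3,:3],M[:3,3]
def ray(n,uv,z,s=None):
    K,D,Rm,t=campose(n,s)
    p=cv2.undistortPoints(np.array(uv,float).reshape(-1,1,2),K,D).reshape(-1,2)
    d=np.c_[p,np.ones(len(p))]@Rm; o=-Rm.T@t
    return o+d*((z-o[2])/d[:,2])[:,None]
def proj(n,P,s=None):
    K,D,Rm,t=campose(n,s)
    return cv2.projectPoints(np.array(P,float).reshape(-1,3),cv2.Rodrigues(Rm)[0],t,K,D)[0].reshape(-1,2)
def shot(n,f):
    s=r.sense(); im=r.capture(n)
    np.savez('pics/'+f+'.npz',rot=s['ee_rot'],pos=s['tcp_pos'])
    cv2.imwrite('pics/'+f+'.png',im[:,:,::-1]); return s
def load(f):
    d=np.load('pics/'+f+'.npz'); return dict(ee_rot=d['rot'],tcp_pos=d['pos'])
def grip(yaw):
    "tool down; jaws (tool y) along world angle yaw (deg)"
    a=np.radians(yaw); y=np.array([np.cos(a),np.sin(a),0]); x=np.array([0,0,-1.]); return np.c_[x,y,np.cross(x,y)]
def inc(s,pos,Rt,ref=None):
    R0=s['ee_rot']; 
    rv=R.from_matrix(R0.T@Rt).as_rotvec(degrees=True); d=R0.T@(np.array(pos)-s['tcp_pos'])
    print('inc rot',rv.round(2),'shift',d.round(4)); return rv,d
E
python3 - <<'E'
from h import *
im=cv2.imread('pics/top0.png')
c=im[170:300,180:450]; cv2.imwrite('pics/topc.png',cv2.resize(c,None,fx=2.96,fy=2.96,interpolation=cv2.INTER_CUBIC))
for nm,uv,z in [('tray',[(322,204),(390,191),(399,245),(332,257)],.034),('gauge',[(194,251),(213,226)],.02),('square',[(414,243),(438,232),(433,221)],.01),('tape',[(257,156),(298,210)],0.05),('press',[(335,110),(374,178)],.01),('bottle',[(427,180)],0),('tin',[(238,190)],0.05),('lever',[(350,60)],.3)]:
    print(nm,ray('top',uv,z).round(3).tolist())
E
```

```text
tray [[0.617, 0.011, 0.034], [0.655, -0.202, 0.034], [0.485, -0.22, 0.034], [0.453, -0.015, 0.034]]
gauge [[0.481, 0.407, 0.02], [0.557, 0.351, 0.02]]
square [[0.494, -0.272, 0.01], [0.526, -0.349, 0.01], [0.561, -0.336, 0.01]]
tape [[0.772, 0.212, 0.05], [0.597, 0.085, 0.05]]
press [[0.941, -0.04, 0.01], [0.705, -0.158, 0.01]]
bottle [[0.697, -0.33, 0.0]]
tin [[0.663, 0.27, 0.05]]
lever [[0.956, -0.068, 0.3]]
```

View pics/topc.png

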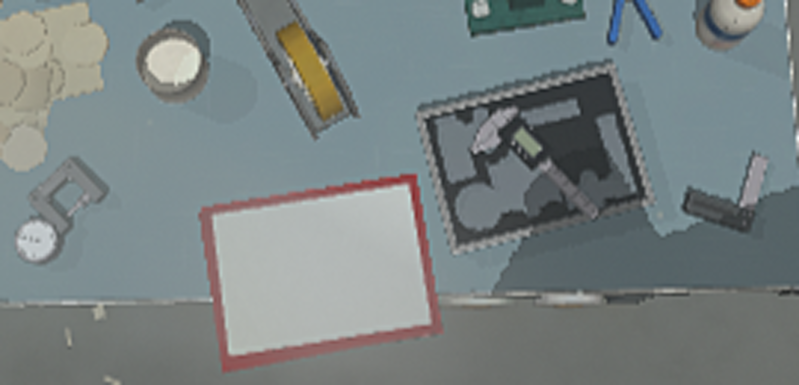

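Run:
```python
from h import *
for z in (0,.2): print(z,ray('top',[(484,145),(500,200),(496,225),(502,305),(540,200),(545,285)],z).round(3).tolist())
s=load('wrist0') if 0 else r.sense()
for z in (-.2,0,.1): print(ray('wrist',[(237,145),(200,215),(237,240)],z,s).round(3).tolist())
R1=grip(100)
inc(s,(0.615,-0.095,0.13),R1)
```

```text
0 [[0.812, -0.525, 0.0], [0.627, -0.557, 0.0], [0.547, -0.536, 0.0], [0.302, -0.527, 0.0], [0.624, -0.684, 0.0], [0.359, -0.665, 0.0]]
0.2 [[0.742, -0.444, 0.2], [0.583, -0.472, 0.2], [0.515, -0.453, 0.2], [0.305, -0.446, 0.2], [0.581, -0.581, 0.2], [0.353, -0.564, 0.2]]
[[0.192, -0.747, -0.2], [0.345, -0.791, -0.2], [0.378, -0.711, -0.2]]
[[0.156, -0.704, 0.0], [0.257, -0.733, 0.0], [0.279, -0.681, 0.0]]
[[0.138, -0.683, 0.1], [0.213, -0.704, 0.1], [0.229, -0.665, 0.1]]
inc rot [ 4.99 -0.01 -0.1 ] shift [0.1003 0.3735 0.5694]
```

>>> move_arm(
  increments=[1,0,0,0,0.224,0.34,0.087,2,0,0,0,0.224,0.34,0.087,3,0,0,0,0.224,0.34,0.087,4,0,0,0,0.224,0.34,0.087,5,0,0,0,0.224,0.34,0.087,5,0,0,0,0.224,0.34,0.087,5,0,0,0,0.224,0.34,0.087,5,0,0,0,0.224,0.34,0.087,5,0,0,0,0.224,0.34,0.087,5,0,0,0,0.224,0.34,0.087],
)

```text
time_s: 0.98
tcp_pos: [0.4336, -0.2969, 0.2305]
ee_rot: [[0.0, -0.175, 0.985], [0.0, 0.985, 0.175], [-1.0, 0.0, 0.0]]
wrist_force: [0.1, -1.3, 0.6]
gripper_width: 0.997
```

>>> move_arm(
  increments=[0,0,0,0.1,0.15,0.23,0.087,0,0,0,0.1,0.15,0.23,0.087,0,0,0,0.1,0.15,0.23,0.087,0,0,0,0.1,0.15,0.23,0.087,0,0,0,0.1,0.15,0.23,0.087,0,0,0,0.1,0.15,0.23,0.087,0,0,0,0.1,0.15,0.23,0.087,0,0,0,0.1,0.15,0.23,0.087,0,0,0,0.1,0.15,0.23,0.087],
)

```text
time_s: 1.73
tcp_pos: [0.633, -0.1098, 0.1281]
ee_rot: [[-0.004, -0.176, 0.984], [-0.0, 0.984, 0.176], [-1.0, 0.001, -0.004]]
wrist_force: [-0.3, -0.3, -0.0]
gripper_width: 1.001
```

Run:
```python
from h import *
s=shot('wrist','w1'); print(s['time_s'],s['joints'].round(2),s['tcp_pos'],s['ee_rot'].round(4))
```

```text
1.7333 [ 4.550e+00  2.856e+01 -4.520e+00 -2.000e-02 -5.714e+01 -8.439e+01] [ 0.6329897  -0.10980986  0.12807016] [[-3.900e-03 -1.763e-01  9.843e-01]
 [-0.000e+00  9.843e-01  1.763e-01]
 [-1.000e+00  6.000e-04 -3.800e-03]]
```

View pics/w1.png

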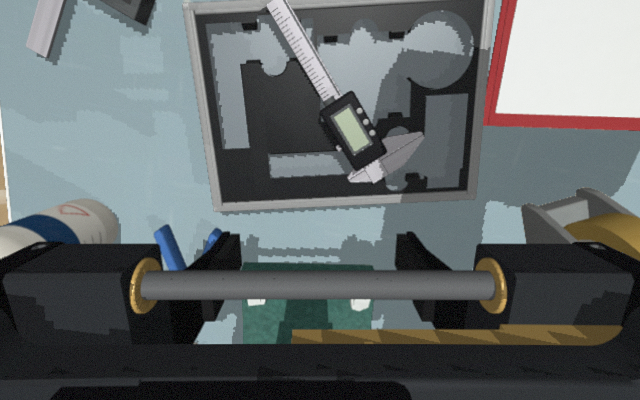

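Run:
```python
from h import *
im=cv2.imread('pics/w1.png')
c=im[0:215,180:500]; c=cv2.convertScaleAbs(c,alpha=1.3,beta=10); cv2.imwrite('pics/w1c.png',cv2.resize(c,None,fx=2.5,fy=2.5,interpolation=cv2.INTER_CUBIC))
```

```text
(no output)
```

View pics/w1c.png

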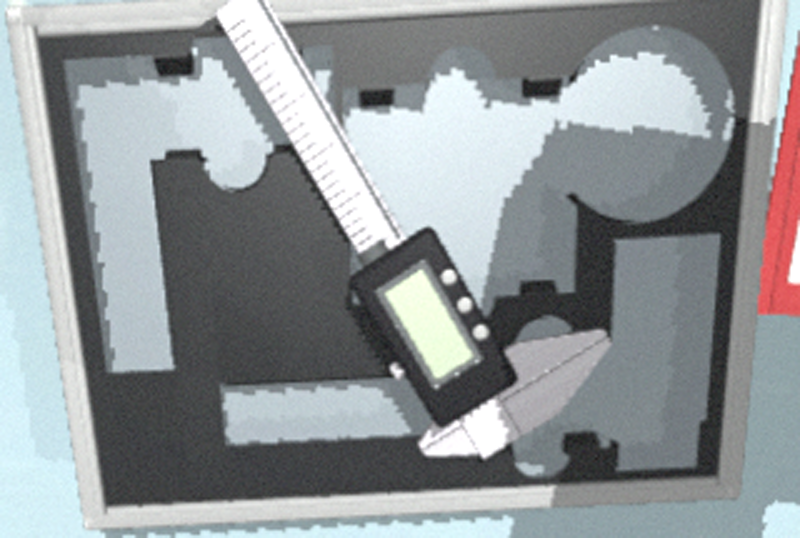

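```bash
cat > m1.py <<'E'
from h import *
import sys
def Z(pts): return np.array([(180+x/2.5,y/2.5) for x,y in pts])
s=load('w1')
rim=ray('wrist',Z([(88,528),(740,497),(10,10)]),.033,s)
print('rim',rim.round(4).tolist())
d=rim[1]-rim[0]; yaw=np.degrees(np.arctan2(-d[1],-d[0])); print('tray yaw?',yaw+180,np.linalg.norm(d))
d2=rim[2]-rim[0]; print('side',np.degrees(np.arctan2(d2[1],d2[0]))-90,np.linalg.norm(d2))
# tray frame: origin rim corner back-right (88,528) => tray (105,73)
a=np.arctan2(d[1],d[0])+np.pi
ex=np.array([np.cos(a),np.sin(a)]); ey=np.array([-np.sin(a),np.cos(a)])
o=rim[0,:2]-.105*ex-.073*ey
print('origin',o,'ang',np.degrees(a))
def T(pts,z):
    p=ray('wrist',Z(pts),z,s)[:,:2]-o
    return np.c_[p@ex,p@ey]*1000
for nm,pts,z in [('blade outer x(=37)',[(78,130),(92,250),(106,360)],.024),('blade inner x(=17)',[(154,180),(163,270),(171,360)],.034),('blade end y(=43)',[(112,372),(140,371),(170,370)],.024),
 ('stock y(-43)',[(70,60),(140,56),(200,40)],.024),('stock y(-17)',[(160,159),(195,156)],.034),('stock endx(-37)',[(331,50),(331,90)],.034),
 ('gauge dial R pts',[(735,120),(700,50),(640,28),(705,190),(640,221)],.024),
 ('gauge frame y(-22)',[(355,108),(400,105),(500,100)],.024),('gauge frame y+36',[(510,297),(560,292)],.034),('gauge frame x-10',[(577,200),(577,290)],.034),('gauge x56',[(346,120),(350,260)],.034),
 ('cal beam end x106',[(223,390),(229,440)],.034),('beam y',[(260,384),(330,381),(380,379)],.034),('beam y far',[(235,444),(330,439),(380,437)],.024),('jaws x-46',[(720,240),(710,330),(698,465)],.024),('jaw x-16',[(613,250),(612,320)],.034),('long jaw y-46',[(620,238),(710,234)],.034),('shortjaw y24',[(620,470),(690,466)],.024),
 ('calbody: beam tip',[(240,10)],.039)]:
    print(nm,T(pts,z).round(1).tolist())
E
python3 m1.py
```

```text
rim [[0.6549, -0.1914, 0.033], [0.6063, 0.0193, 0.033], [0.5067, -0.2255, 0.033]]
tray yaw? 102.99788796418287 0.2162237941184231
side -257.04803829693356 0.15204831584028597
origin [ 0.56015644 -0.10551629] ang 282.9978879641829
blade outer x(=37) [[93.3, -49.5], [94.0, -15.3], [94.3, 18.9]]
blade inner x(=17) [[70.0, -33.5], [70.3, -8.1], [71.0, 18.9]]
blade end y(=43) [[92.9, 22.8], [83.7, 22.9], [73.9, 23.1]]
stock y(-43) [[92.8, -68.2], [72.2, -68.3], [54.3, -71.7]]
stock y(-17) [[67.6, -39.1], [57.3, -39.4]]
stock endx(-37) [[16.2, -64.9], [16.7, -54.8]]
gauge dial R pts [[-103.4, -42.3], [-91.5, -61.5], [-73.7, -68.2], [-96.1, -23.2], [-76.9, -15.3]]
gauge frame y(-22) [[9.9, -51.6], [-3.6, -51.7], [-33.3, -51.5]]
gauge frame y+36 [[-34.9, 5.0], [-50.1, 4.3]]
gauge frame x-10 [[-54.4, -21.8], [-55.3, 4.0]]
gauge x56 [[12.8, -46.8], [13.5, -8.3]]
cal beam end x106 [[55.6, 29.1], [55.2, 45.2]]
beam y [[43.7, 27.7], [21.6, 27.9], [5.8, 28.0]]
beam y far [[54.9, 48.8], [22.9, 48.6], [6.1, 48.8]]
jaws x-46 [[-102.0, -8.3], [-101.1, 19.1], [-100.7, 63.8]]
jaw x-16 [[-65.7, -7.1], [-66.4, 13.5]]
long jaw y-46 [[-67.6, -10.4], [-94.3, -10.1]]
shortjaw y24 [[-74.6, 64.3], [-98.1, 64.0]]
calbody: beam tip [[40.4, -74.5]]
```

```bash
cat >> m1.py <<'E'
print('----')
c=ray('wrist',Z([(432,329)]),.052,s)[0]; b=ray('wrist',Z([(243,12),(379,245)]),.039,s)
d=b[0]-b[1]; yc=np.degrees(np.arctan2(d[1],d[0])); print('cal centre',c,'yaw',yc)
q=r.sense(); print(q['tcp_pos'],q['time_s'],s['tcp_pos'])
Rt=grip(yc+270); inc(q,(c[0],c[1],0.14),Rt); inc(q,(c[0]+.05,c[1]+.05,0.14),Rt)
E
python3 m1.py | sed -n '/----/,$p'
```

```text
----
cal centre [ 0.56985708 -0.0940619   0.052     ] yaw -137.69299046821672
[ 0.63249624 -0.11095287  0.12926812] 1.7833 [ 0.6329897  -0.10980986  0.12807016]
inc rot [-32.23  -0.13  -0.06] shift [-0.0106  0.0276 -0.0587]
inc rot [-32.23  -0.13  -0.06] shift [-0.0107  0.0681 -0.0008]
```

```bash
cat >> h.py <<'E'
import json
def cmd(pos=None,yaw=None):
    if pos is not None: json.dump([list(pos),yaw],open('cmd.json','w'))
    p,y=json.load(open('cmd.json')); return dict(tcp_pos=np.array(p),ee_rot=grip(y),yaw=y)
def go(pos,yaw):
    "print increments from tracked command to the target (tool down)"
    c=cmd(); return inc(c,pos,grip(yaw))
def did(rot,sx,sy,sz):
    c=cmd(); p=c['tcp_pos']+c['ee_rot']@np.array([sx,sy,sz]); cmd(p.tolist(),c['yaw']-rot); q=r.sense()
    print('cmd',p.round(4),c['yaw']-rot,'meas',q['tcp_pos'].round(4),'yaw',np.degrees(np.arctan2(q['ee_rot'][1,1],q['ee_rot'][0,1])).round(2),'F',q['wrist_force'].round(1),'w',round(q['gripper_width']*87,1),'t',round(q['time_s'],2))
E
python3 - <<'E'
from h import *
cmd([.6329,-.112,.131],100)
go((.61,-.06,.17),132)
E
```

```text
inc rot [-32.   0.   0.] shift [-0.039   0.0552 -0.0135]
```

>>> move_arm(
  increments=[-32,0,0,-0.04,0.055,-0.014,0.087,-32,0,0,-0.04,0.055,-0.014,0.087,-32,0,0,-0.04,0.055,-0.014,0.087,-32,0,0,-0.04,0.055,-0.014,0.087,-32,0,0,-0.04,0.055,-0.014,0.087,-32,0,0,-0.04,0.055,-0.014,0.087,-32,0,0,-0.04,0.055,-0.014,0.087],
)

```text
time_s: 2.37
tcp_pos: [0.6088, -0.0609, 0.1714]
ee_rot: [[0.001, -0.667, 0.745], [0.0, 0.745, 0.667], [-1.0, -0.001, 0.001]]
wrist_force: [0.8, 0.3, -1.5]
gripper_width: 1.001
```

Run:
```python
from h import *
did(-32,-.04,.055,-.014)
shot('wrist','w2')
im=cv2.imread('pics/w2.png')
c=im[0:235,140:460]; c=cv2.convertScaleAbs(c,alpha=1.3,beta=10); cv2.imwrite('pics/w2c.png',cv2.resize(c,None,fx=2.5,fy=2.5,interpolation=cv2.INTER_CUBIC))
```

```text
cmd [ 0.6096 -0.0603  0.171 ] 132 meas [ 0.6088 -0.0609  0.1714] yaw 131.82 F [ 0.8  0.3 -1.5] w 87.1 t 2.37
```

View pics/w2c.png

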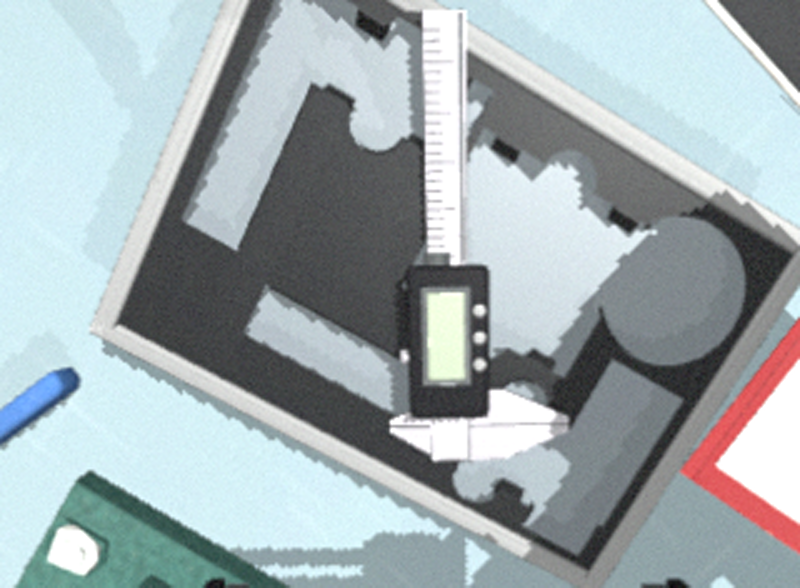

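```bash
cat > m2.py <<'E'
from h import *
from scipy.optimize import least_squares
Z1=lambda p:np.array([(180+x/2.5,y/2.5) for x,y in p]); Z2=lambda p:np.array([(140+x/2.5,y/2.5) for x,y in p])
A=[(88,528),(740,498),(108,372),(172,370),(638,124),(720,235),(698,468)]
B=[(95,332),(588,580),(184,219),(237,250),(673,291),(683,400),(582,556)]
zs=[.033,.033,.024,.024,.024,.029,.024]
s1=dict(tcp_pos=np.array([.6329,-.112,.131]),ee_rot=grip(100)); s2=dict(tcp_pos=np.array([.6096,-.0603,.171]),ee_rot=grip(132))
for nm,s,p in (('1',s1,Z1(A)),('2',s2,Z2(B))):
    P=np.array([ray('wrist',[u],z,s)[0] for u,z in zip(p,zs)]); print(nm,P[:,:2].round(4).tolist(),'rim',np.linalg.norm(P[0]-P[1]))
if __name__=='__main__':
    def f(x):
        out=[]
        for s,p in ((s1,Z1(A)),(s2,Z2(B))):
            s=dict(s); s['tcp_pos']=s['tcp_pos']+s['ee_rot']@x[:3]
            P=np.array([(x[3+2*i],x[4+2*i],zs[i]) for i in range(len(zs))])
            out.append((proj('wrist',P,s)-p).ravel())
        return np.r_[np.concatenate(out)]
    x0=np.r_[0,0,0,P[:,:2].ravel()]
    q=least_squares(f,x0); print('e',q.x[:3],'rms px',np.sqrt(np.mean(q.fun**2))); Q=q.x[3:].reshape(-1,2); print(Q.round(4).tolist(),np.linalg.norm(Q[0]-Q[1])); print(q.fun.reshape(2,-1,2).round(1).tolist())
E
python3 m2.py
```

```text
1 [[0.6569, -0.195], [0.6085, 0.0183], [0.6048, -0.1955], [0.6005, -0.1748], [0.5024, -0.044], [0.5293, -0.012], [0.6025, 0.0061]] rim 0.21874464797491597
2 [[0.6551, -0.1894], [0.6038, 0.0127], [0.6037, -0.191], [0.5993, -0.1704], [0.5028, -0.0416], [0.5286, -0.0108], [0.5996, 0.0072]] rim 0.20851251549902114
e [ 0.04409349  0.00122907 -0.00899096] rms px 0.8920212987802859
[[0.6313, -0.1828], [0.5898, -0.0085], [0.5883, -0.1841], [0.5846, -0.1667], [0.5027, -0.0575], [0.525, -0.0313], [0.5857, -0.0158]] 0.17921638796626027
[[[0.2, 1.0], [-1.8, -1.6], [-0.4, 0.5], [-0.1, 0.5], [0.7, 0.1], [0.6, -0.2], [0.7, -0.3]], [[0.4, -1.1], [1.1, 2.8], [0.6, -0.2], [0.4, -0.4], [-0.7, -0.5], [-0.9, -0.2], [-1.0, -0.2]]]
```

```bash
cat > m3.py <<'E'
from m2 import *
s=r.sense() ; s=load('w2')
def meas(s,Zf,L):
    for nm,pts,z in L:
        P=ray('wrist',Zf(pts),z,s)[:,:2]
        print(nm,P.round(4).tolist(),[round(1000*float(np.linalg.norm(P[i]-P[i+1])),1) for i in range(len(P)-1)])
meas(s,Z2,[('dial horiz dia',[(601,291),(746,291)],.024),('dial vert',[(673,215),(673,366)],.024),
('blade w end',[(184,219),(237,250)],.024),('square len y',[(184,219),(277,5)],.024),
('jaw w bottom',[(617,360),(683,400)],.034),('jaw len',[(683,400),(582,556)],.029),
('rim right',[(95,332),(247,0)],.033),('rim backR',[(95,332),(530,552)],.033),('beam cutout end',[(268,288),(246,333)],.029),
('caliper beam',[(422,15),(466,15)],.039),('beam low',[(427,252),(464,252)],.039),('body w',[(410,340),(489,340)],.052),('body len',[(450,266),(450,415)],.052),('beam tip-jaw end',[(444,12),(444,460)],.039)])
meas(load('w1'),Z1,[('dial',[(640,28),(640,221)],.024)])
E
python3 m3.py | tail -15
```

```text
dial horiz dia [[0.5199, -0.0617], [0.4843, -0.0217]] [53.6]
dial vert [[0.484, -0.0611], [0.5212, -0.0217]] [54.2]
blade w end [[0.6027, -0.1917], [0.5984, -0.171]] [21.1]
square len y [[0.6027, -0.1917], [0.5271, -0.2086]] [77.5]
jaw w bottom [[0.5344, -0.0415], [0.5284, -0.0127]] [29.5]
jaw len [[0.528, -0.011], [0.5984, 0.0049]] [72.2]
rim right [[0.6542, -0.1902], [0.5332, -0.2138]] [123.3]
rim backR [[0.6542, -0.1902], [0.6103, -0.0132]] [182.4]
beam cutout end [[0.6006, -0.1536], [0.6187, -0.1497]] [18.5]
caliper beam [[0.4994, -0.1675], [0.4901, -0.157]] [14.1]
beam low [[0.5525, -0.1185], [0.5439, -0.1089]] [12.9]
body w [[0.5779, -0.1035], [0.5598, -0.0833]] [27.1]
body len [[0.5507, -0.1095], [0.5881, -0.0759]] [50.3]
beam tip-jaw end [[0.4941, -0.1628], [0.604, -0.0645]] [147.4]
dial [[0.4779, -0.0496], [0.5287, -0.0346]] [53.0]
```

Run:
```python
from m2 import Z2
from h import *
s=load('w2')
c=ray('wrist',Z2([(449,340)]),.052,s)[0]; b=ray('wrist',Z2([(444,15),(445.5,252)]),.039,s)
d=b[0]-b[1]; y=np.degrees(np.arctan2(d[1],d[0])); print(c,y, y+270)
print('tip->',b[0]-np.r_[d/np.linalg.norm(d)]*.104)
go((c[0],c[1],.07),y+270); go((c[0],c[1],.045),y+270)
```

```text
1 [[0.6569, -0.195], [0.6085, 0.0183], [0.6048, -0.1955], [0.6005, -0.1748], [0.5024, -0.044], [0.5293, -0.012], [0.6025, 0.0061]] rim 0.21874464797491597
2 [[0.6551, -0.1894], [0.6038, 0.0127], [0.6037, -0.191], [0.5993, -0.1704], [0.5028, -0.0416], [0.5286, -0.0108], [0.5996, 0.0072]] rim 0.20851251549902114
[ 0.568962   -0.09351425  0.052     ] -137.7780003666031 132.2219996333969
tip-> [ 0.57176548 -0.09232702  0.039     ]
inc rot [-0.22  0.    0.  ] shift [ 0.101   0.0025 -0.0524]
inc rot [-0.22  0.    0.  ] shift [ 0.126   0.0025 -0.0524]
```

>>> move_arm(
  increments=[0,0,0,0.05,0.0025,-0.052,0.06,0,0,0,0.09,0.0025,-0.052,0.06,0,0,0,0.09,0.0025,-0.052,0.06,0,0,0,0.108,0.0025,-0.052,0.06,0,0,0,0.124,0.0025,-0.052,0.06,0,0,0,0.126,0.0025,-0.052,0.06,0,0,0,0.126,0.0025,-0.052,0.06,0,0,0,0.126,0.0025,-0.052,0.0,0,0,0,0.126,0.0025,-0.052,0.0,0,0,0,0.126,0.0025,-0.052,0.0,0,0,0,0.126,0.0025,-0.052,0.0,0,0,0,0.126,0.0025,-0.052,0.0],
)

```text
time_s: 3.42
tcp_pos: [0.5692, -0.0927, 0.0451]
ee_rot: [[0.001, -0.669, 0.743], [0.0, 0.743, 0.669], [-1.0, -0.0, 0.001]]
wrist_force: [-0.3, -0.6, -0.6]
gripper_width: 0.4
```

Run:
```python
from h import *
did(0,.126,.0025,-.052)
shot('wrist','w3')
# target: lift & yaw ~193
cc=cmd(); 
go((.60,-.03,.12),193)
```

```text
cmd [ 0.5692 -0.0932  0.045 ] 132 meas [ 0.5692 -0.0927  0.0451] yaw 132.0 F [-0.3 -0.6 -0.6] w 34.8 t 3.42
inc rot [-61.   0.   0.] shift [-0.075   0.0264  0.0651]
```

View pics/w3.png

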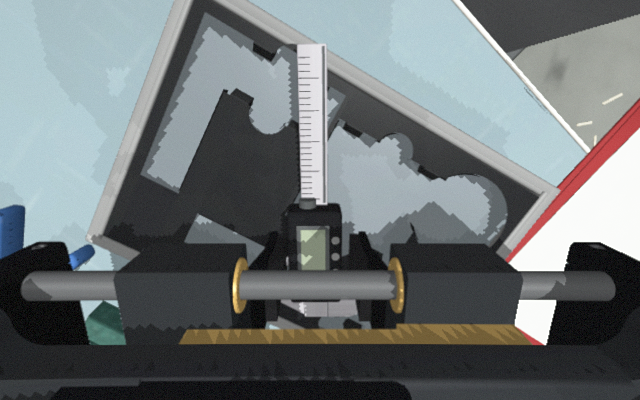

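>>> move_arm(
  increments=[0,0,0,0,0,0,0.0,0,0,0,0,0,0,0.0,0,0,0,0,0,0,0.0,0,0,0,-0.03,0,0,0.0],
)

```text
time_s: 3.8
tcp_pos: [0.5643, -0.0928, 0.0691]
ee_rot: [[-0.013, -0.668, 0.744], [0.001, 0.745, 0.668], [-1.0, 0.009, -0.01]]
wrist_force: [-1.4, -0.1, -2.8]
gripper_width: 0.318
```

Run:
```python
from h import *
did(0,-.03,0,0)
go((.51,.0,.15),193)
```

```text
cmd [ 0.5692 -0.0932  0.075 ] 132 meas [ 0.5643 -0.0928  0.0691] yaw 131.88 F [-1.4 -0.1 -2.8] w 27.7 t 3.8
inc rot [-61.   0.   0.] shift [-0.075   0.1089  0.0183]
```

>>> move_arm(
  increments=[0,0,0,-0.04,0,0,0.0,-61,0,0,-0.075,0.109,0.018,0.0,-61,0,0,-0.075,0.109,0.018,0.0,-61,0,0,-0.075,0.109,0.018,0.0,-61,0,0,-0.075,0.109,0.018,0.0,-61,0,0,-0.075,0.109,0.018,0.0,-61,0,0,-0.075,0.109,0.018,0.0,-61,0,0,-0.075,0.109,0.018,0.0,-61,0,0,-0.075,0.109,0.018,0.0,-61,0,0,-0.075,0.109,0.018,0.0,-61,0,0,-0.075,0.109,0.018,0.0,-61,0,0,-0.075,0.109,0.018,0.0],
)

```text
time_s: 4.8
tcp_pos: [0.5088, 0.0001, 0.149]
ee_rot: [[-0.002, -0.975, -0.223], [-0.0, -0.223, 0.975], [-1.0, 0.002, 0.0]]
wrist_force: [0.1, 0.0, -1.4]
gripper_width: 0.319
```

>>> move_arm(
  increments=[0,0,0,0,0,0,0,0,0,0,0,0,0,0,0,0,0,0,0,0,0],
)

```text
time_s: 5.05
tcp_pos: [0.5094, 0.0002, 0.1494]
ee_rot: [[-0.0, -0.975, -0.224], [-0.0, -0.224, 0.975], [-1.0, 0.0, 0.0]]
wrist_force: [0.8, 1.1, -2.0]
gripper_width: 0.316
```

Run:
```python
from h import *
did(-61,-.075,.109,.018)
shot('wrist','w4')
im=cv2.imread('pics/w4.png')
c=im[0:300,0:640]; c=cv2.convertScaleAbs(c,alpha=1.3,beta=10); cv2.imwrite('pics/w4c.png',c)
```

```text
cmd [ 5.097e-01 -2.000e-04  1.500e-01] 193 meas [5.094e-01 2.000e-04 1.494e-01] yaw -167.05 F [ 0.8  1.1 -2. ] w 27.5 t 5.05
```

View pics/w4c.png

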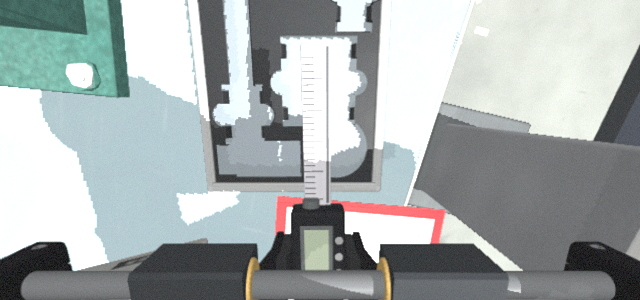

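Run:
```python
from h import *
im=cv2.imread('pics/w4.png')
cv2.imwrite('pics/w4z.png',cv2.resize(im[50:200,190:390],None,fx=4,fy=4,interpolation=cv2.INTER_CUBIC))
cv2.imwrite('pics/w4b.png',cv2.resize(im[0:110,190:390],None,fx=4,fy=4,interpolation=cv2.INTER_CUBIC))
```

View pics/w4z.png

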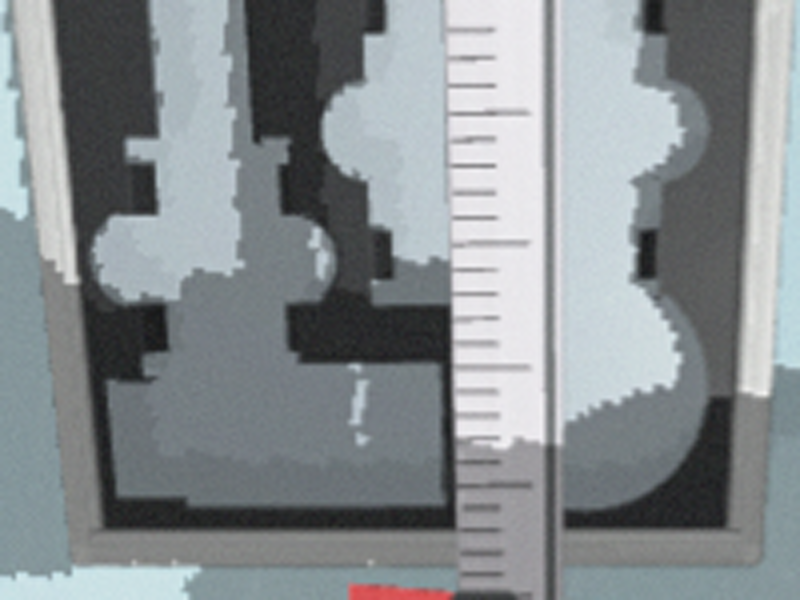

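View pics/w4b.png

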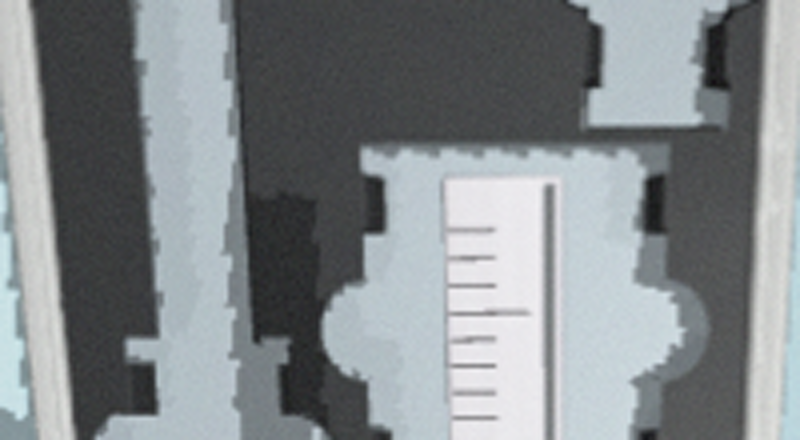

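```bash
cat > m4.py <<'E'
from h import *
s=load('w4')
s['tcp_pos']=np.array([.5097,-.0002,.150]); s['ee_rot']=grip(193)
a=np.radians(float(-77.0)); 
def W(p,z): # w4z crop
    return ray('wrist',[(190+x/4,50+y/4) for x,y in p],z,s)[:,:2]
def Bb(p,z): return W([(x,y-200) for x,y in p],z)
def ang(P): d=P[-1]-P[0]; return np.degrees(np.arctan2(d[1],d[0]))
print('rim left(back) edge',ang(W([(85,562),(12,0)],.033)),'front rim',ang(W([(765,560),(795,0)],.033)), 'end rim',ang(W([(85,562),(765,560)],.033))-90, 'len',np.linalg.norm(np.diff(W([(85,562),(765,560)],.033),axis=0)))
print('beam L',ang(Bb([(157,330),(133,0)],.024)),'beam R',ang(Bb([(252,340),(236,50)],.034)),'long jaw tip',ang(W([(443,362),(443,505)],.034)))
a=np.radians(-77.0+float(__import__('sys').argv[1]) if len(__import__('sys').argv)>1 else -77.0)
ex=np.array([np.cos(a),np.sin(a)]); ey=np.array([-np.sin(a),np.cos(a)])
def T(P): return (np.c_[P@ex,P@ey]*1000).round(1).tolist()
c=W([(85,562),(765,560)],.033); print('rim end corners',T(c))
L=[('beam y+9',Bb([(133,0),(157,330)],.024)),('beam y-9',Bb([(236,50),(252,340)],.034)),('body x28',W([(130,140),(285,140)],.024)),('body y16',W([(126,150)],.024)),('body y-16',W([(289,150)],.034)),
('jaw x-16',W([(310,363),(440,362)],.034)),('jaw x-46',W([(200,506),(440,506)],.024)),('jaw y-46',W([(443,370),(443,500)],.034)),('jaw y24',W([(107,385),(115,490)],.024)),('ribs mid x5',W([(144,189),(152,327)],.034)),('rib R',W([(283,189),(290,327)],.034)),
('gauge x-?',W([],.024) if 0 else np.zeros((0,2))),('gauge x56',Bb([(365,146),(665,146)],.024)),('gauge y36',W([(362,60),(372,280)],.024)),('gauge y-22',W([(667,20),(660,270)],.024)),('gauge x-10',W([(380,304),(440,304)],.034)),('dial far y',W([(708,390)],.024)),('dial end x',W([(590,510)],.024)),('grib L',W([(382,10),(385,255)],.034)),('grib R',W([(645,10),(645,255)],.034)),('sq stock x-37',Bb([(590,128),(728,128)],.034)),('sq stock y',Bb([(583,100),(730,100)],.024))]
for n,P in L: 
    if len(P): print(n,T(P))
print('ex',ex,'ey',ey)
E
python3 m4.py
```

```text
rim left(back) edge -75.4249646316043 front rim -76.63946282103959 end rim -256.8170509539502 len 0.15147853885361331
beam L -77.35226339365735 beam R -77.13734354165987 long jaw tip 102.10970069354492
rim end corners [[118.7, 592.4], [119.2, 440.9]]
beam y+9 [[269.8, 571.1], [209.7, 571.5]]
beam y-9 [[258.8, 549.7], [207.2, 549.8]]
body x28 [[207.7, 577.3], [207.8, 544.8]]
body y16 [[205.8, 578.3]]
body y-16 [[205.3, 542.4]]
jaw x-16 [[162.7, 540.2], [162.9, 512.6]]
jaw x-46 [[129.5, 568.2], [129.6, 513.6]]
jaw y-46 [[161.3, 511.9], [133.1, 512.4]]
jaw y24 [[156.8, 586.8], [133.2, 587.1]]
ribs mid x5 [[197.7, 572.4], [170.2, 573.0]]
rib R [[197.8, 544.0], [170.2, 544.0]]
gauge x56 [[244.4, 526.8], [244.4, 466.5]]
gauge y36 [[223.3, 528.2], [179.4, 527.5]]
gauge y-22 [[230.8, 465.6], [181.5, 465.3]]
gauge x-10 [[174.9, 524.9], [174.9, 512.4]]
dial far y [[155.8, 453.8]]
dial end x [[128.6, 479.5]]
grib L [[231.2, 522.8], [184.8, 523.6]]
grib R [[231.2, 471.1], [184.8, 469.7]]
sq stock x-37 [[245.6, 482.2], [245.6, 455.6]]
sq stock y [[252.6, 483.1], [252.6, 453.9]]
ex [ 0.22495105 -0.97437006] ey [0.97437006 0.22495105]
```

```bash
sed 's/\.024/.034/g' m4.py > m4b.py; python3 m4b.py
```

```text
rim left(back) edge -75.4249646316043 front rim -76.63946282103959 end rim -256.8170509539502 len 0.15147853885361331
beam L -77.35226339365744 beam R -77.13734354165987 long jaw tip 102.10970069354492
rim end corners [[118.7, 592.4], [119.2, 440.9]]
beam y+9 [[267.0, 568.5], [209.0, 568.8]]
beam y-9 [[258.8, 549.7], [207.2, 549.8]]
body x28 [[207.1, 574.4], [207.2, 543.1]]
body y16 [[205.2, 575.4]]
body y-16 [[205.3, 542.4]]
jaw x-16 [[162.7, 540.2], [162.9, 512.6]]
jaw x-46 [[131.7, 565.7], [131.7, 513.1]]
jaw y-46 [[161.3, 511.9], [133.1, 512.4]]
jaw y24 [[158.0, 583.6], [135.3, 583.9]]
ribs mid x5 [[197.7, 572.4], [170.2, 573.0]]
rib R [[197.8, 544.0], [170.2, 544.0]]
gauge x56 [[242.5, 525.8], [242.5, 467.6]]
gauge y36 [[222.1, 527.1], [179.8, 526.5]]
gauge y-22 [[229.4, 466.7], [181.8, 466.5]]
gauge x-10 [[174.9, 524.9], [174.9, 512.4]]
dial far y [[157.0, 455.4]]
dial end x [[130.8, 480.1]]
grib L [[231.2, 522.8], [184.8, 523.6]]
grib R [[231.2, 471.1], [184.8, 469.7]]
sq stock x-37 [[245.6, 482.2], [245.6, 455.6]]
sq stock y [[250.4, 483.6], [250.4, 455.4]]
ex [ 0.22495105 -0.97437006] ey [0.97437006 0.22495105]
```

```bash
cat > fit.py <<'E'
from h import *
from scipy.optimize import least_squares
Z2=lambda x,y:(140+x/2.5,y/2.5); W=lambda x,y:(190+x/4,50+y/4); Bb=lambda x,y:(190+x/4,y/4)
s2=dict(tcp_pos=np.array([.6096,-.0603,.171]),ee_rot=grip(132)); s4=dict(tcp_pos=np.array([.5097,-.0002,.150]),ee_rot=grip(193))
M=[(2,0,-46,24,Z2(582,556)),(2,0,-46,-46,Z2(683,400)),(2,0,-16,-46,Z2(617,360)),(2,0,106,-9,Z2(268,288)),(2,0,106,9,Z2(246,333)),
(2,2,37,43,Z2(184,219)),(2,2,17,43,Z2(237,250)),
(4,0,-46,24,W(115,504)),(4,0,-46,-46,W(443,506)),(4,0,-16,-46,W(443,362)),(4,0,28,16,W(125,140)),(4,0,28,-16,W(289,140)),
(4,1,56,36,Bb(360,146)),(4,1,56,-22,Bb(668,146)),(4,1,-10,36,W(374,304)),(4,2,-37,-17,Bb(583,128)),(4,2,-37,-43,Bb(728,128))]
def f(x,full=False,zt=.034):
    e=x[:3];yaw=x[3];S=x[4:10].reshape(3,2)
    a=np.radians(yaw);Rm=np.array([[np.cos(a),-np.sin(a)],[np.sin(a),np.cos(a)]])
    o=[]
    for v,k,px,py,uv in M:
        s=dict(s2 if v==2 else s4); s['tcp_pos']=s['tcp_pos']+s['ee_rot']@e
        P=np.r_[S[k]+Rm@np.array([px,py])/1000,zt]
        o.append(proj('wrist',P,s)[0]-uv)
    return np.array(o).ravel()
x0=np.r_[0,0,0,-77,.585,-.045,.5,-.06,.55,-.17]
if __name__=='__main__':
  for pr in (1e9,1000.,):
    g=lambda x:np.r_[f(x),x[:3]*(0 if pr>1e8 else pr)]
    q=least_squares(g,x0,x_scale=np.r_[1e-3,1e-3,1e-3,.1,[1e-3]*6]); x=q.x
    print('e mm',(x[:3]*1000).round(2),'yaw',x[3].round(2),'seats',x[4:].round(4),'rms',np.sqrt(np.mean(f(x)**2)).round(2))
    print(f(x).reshape(-1,2).round(1).tolist())
  fix=lambda x:f(np.r_[0,0,0,x]); q=least_squares(fix,x0[3:],x_scale=np.r_[.1,[1e-3]*6]); print('e=0',q.x.round(4),np.sqrt(np.mean(q.fun**2)))
E
python3 fit.py
```

```text
e mm [ 3.89 -0.51 -1.34] yaw -76.85 seats [ 0.5849 -0.0499  0.5198 -0.0719  0.5515 -0.1633] rms 0.55
[[0.8, 0.7], [0.6, 0.5], [-0.7, 0.6], [-0.7, -0.9], [-0.5, -0.7], [0.2, 0.3], [0.3, -0.3], [1.1, 0.2], [0.2, -0.4], [-0.5, 0.4], [0.1, 0.1], [-0.7, 0.1], [0.5, 0.3], [-0.6, 0.1], [0.0, -0.5], [1.0, -0.1], [-1.1, -0.3]]
e mm [ 1.77 -0.4  -1.1 ] yaw -76.8 seats [ 0.5851 -0.0495  0.5197 -0.0719  0.5516 -0.1636] rms 0.65
[[0.6, 0.1], [-0.0, 0.3], [-1.1, 0.5], [-0.1, -0.6], [0.2, -0.5], [0.6, 0.0], [0.5, -0.6], [1.4, -0.1], [-0.1, -0.8], [-0.8, 0.3], [0.3, 0.5], [-0.7, 0.4], [0.7, 0.5], [-1.0, 0.2], [0.3, -0.9], [0.7, -0.2], [-1.6, -0.4]]
e=0 [-7.66427e+01  5.85200e-01 -4.82000e-02  5.19100e-01 -7.12000e-02
  5.51500e-01 -1.62900e-01] 0.9696512413865809
```

Run:
```python
from h import *
for e in ([.0025,-.0005,-.0012],[.0039,-.0005,-.0013]):
  for nm,tcp,yaw,z0,uvs in (('w4',[.5097,-.0002,.150],193,.150,[(190+503/4,177/4),(312,205)]),('w3',[.5692,-.0932,.045],132,.045,[(311.5,44),(313,200)]),('w2',[.6096,-.0603,.171],132,.045,[(140+444/2.5,12/2.5),(140+445.5/2.5,252/2.5)])):
    s=dict(tcp_pos=np.array(tcp),ee_rot=grip(yaw)); s['tcp_pos']=s['tcp_pos']+s['ee_rot']@np.array(e)
    ref=np.array(tcp) if nm!='w2' else np.array([.5692,-.0932,.045])
    for h in (.005,.012):
      P=ray('wrist',uvs,z0-.011+h,s); d=(P-ref)@grip(yaw); print(nm,h,'tip tool y,z mm',(d[:,1:]*1000).round(1).tolist())
```

```text
w4 0.005 tip tool y,z mm [[-2.2, -104.0], [-4.3, -27.2]]
w4 0.012 tip tool y,z mm [[-2.1, -102.8], [-4.2, -29.4]]
w3 0.005 tip tool y,z mm [[-4.1, -104.2], [-3.8, -30.0]]
w3 0.012 tip tool y,z mm [[-4.0, -102.9], [-3.7, -32.0]]
w2 0.005 tip tool y,z mm [[-4.1, -101.9], [-3.6, -29.6]]
w2 0.012 tip tool y,z mm [[-4.1, -100.0], [-3.6, -29.5]]
w4 0.005 tip tool y,z mm [[-2.2, -103.9], [-4.3, -27.7]]
w4 0.012 tip tool y,z mm [[-2.1, -102.7], [-4.1, -29.9]]
w3 0.005 tip tool y,z mm [[-4.1, -104.0], [-3.8, -30.5]]
w3 0.012 tip tool y,z mm [[-4.0, -102.8], [-3.6, -32.5]]
w2 0.005 tip tool y,z mm [[-4.1, -101.7], [-3.6, -29.7]]
w2 0.012 tip tool y,z mm [[-4.1, -99.8], [-3.6, -29.6]]
```

```bash
python3 - <<'E'
from h import *
im=cv2.imread('pics/w4.png').astype(int)
for v in (48,60,80,100,120,140,155,165,180,190,196):
    row=im[v,285:350].mean(1); print(v,' '.join(str(int(x)) for x in row[8:56]))
E
python3 - <<'E'
import cv2
im=cv2.imread('pics/w4.png')
cv2.imwrite('pics/w4d.png',cv2.resize(im[30:300,220:420],None,fx=2.2*1.0,fy=2.2,interpolation=cv2.INTER_CUBIC))
E
```

```text
48 197 196 198 199 200 198 199 161 206 228 231 229 231 230 230 230 231 231 229 232 233 234 235 234 235 234 234 234 232 235 234 236 208 142 119 163 222 210 199 205 202 204 205 206 205 205 209 206
60 196 197 198 199 200 198 198 181 190 224 229 231 232 229 232 232 231 230 232 230 232 232 235 235 233 235 234 234 236 234 235 235 206 146 123 166 218 208 201 204 204 204 207 204 208 206 207 207
80 200 202 199 199 196 201 201 197 166 215 231 231 231 231 232 233 233 232 231 233 234 233 234 236 236 233 235 235 235 235 236 235 204 146 125 163 222 210 201 207 206 208 207 207 207 207 210 210
100 195 200 200 198 199 198 198 198 177 191 224 231 230 232 231 231 233 230 230 230 231 233 232 232 233 235 233 232 233 234 235 234 221 158 122 165 221 210 204 206 209 207 210 210 208 209 208 211
120 115 121 116 119 116 116 115 118 114 133 214 229 231 232 231 230 231 231 230 229 230 233 232 233 232 232 232 232 233 233 233 233 220 159 125 165 220 209 202 209 212 209 210 208 211 211 212 210
140 71 70 75 76 74 73 56 50 42 68 176 226 230 231 230 230 230 230 231 230 230 231 232 235 232 233 232 231 232 233 234 234 2
[... 305 characters left out ...]
18 106 106 100 102 103 112 105 99 108 141 157 159 157 156 157 155 155 158 158 151 111 75 89 136 129 123 124 123 121 122 125 119 121 119 118
180 36 33 37 38 37 38 35 35 36 35 53 134 156 155 157 159 160 158 160 157 154 155 159 158 156 150 156 157 153 154 156 155 154 109 77 90 139 107 54 37 38 36 39 31 36 40 35 39
190 126 127 129 127 124 129 126 125 126 125 129 139 154 157 155 156 160 155 153 155 156 154 156 156 153 156 156 154 152 156 155 157 151 111 77 90 139 129 126 128 127 129 127 126 127 127 128 125
196 146 143 145 143 147 144 144 145 146 144 146 135 151 156 156 156 156 158 156 156 154 155 156 157 156 157 156 156 155 156 152 154 152 111 77 91 136 139 139 145 148 146 147 147 149 147 146 146
```

View pics/w4d.png

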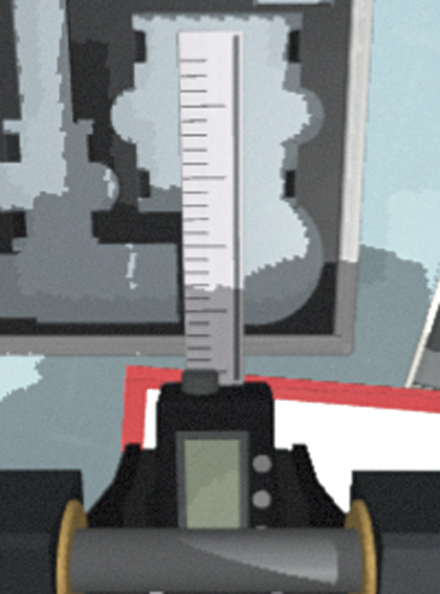

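Run:
```python
from h import *
e=[.0025,-.0005,-.0012]
s=dict(tcp_pos=np.array([.5097,-.0002,.150])+grip(193)@np.array(e),ee_rot=grip(193))
for h in (.005,.012):
  P=ray('wrist',[(300.3,48),(330,48),(304.3,190),(330.3,190),(220+158/2.2,30+385/2.2),(220+272/2.2,30+385/2.2),(220+180/2.2,30+432/2.2),(220+248/2.2,30+432/2.2)],.139+h,s); print(((P-np.array([.5097,-.0002,.150]))@grip(193)*1000)[:,1:].round(1).tolist())
P=ray('wrist',[(220+158/2.2,30+385/2.2),(220+272/2.2,30+385/2.2),(220+180/2.2,30+432/2.2),(220+248/2.2,30+432/2.2)],.157,s); print(((P-np.array([.5097,-.0002,.150]))@grip(193)*1000)[:,1:].round(1).tolist())
```

```text
[[-9.3, -102.5], [4.3, -102.5], [-8.3, -35.4], [5.2, -35.4], [-14.9, -27.2], [12.3, -27.2], [-9.8, -15.2], [6.8, -15.2]]
[[-8.9, -101.4], [4.1, -101.4], [-8.0, -37.2], [4.9, -37.2], [-14.3, -29.4], [11.7, -29.4], [-9.5, -17.9], [6.4, -17.9]]
[[-13.8, -31.3], [11.2, -31.3], [-9.1, -20.3], [6.1, -20.3]]
```

Run:
```python
from h import *
cmd([.5097,-.0002,.150],193); go((.5843,-.0504,.056),192.5)
```

```text
inc rot [0.5 0.  0. ] shift [ 0.094  -0.0614 -0.0657]
```

>>> move_arm(
  increments=[0.5,0,0,0.0,-0.061,-0.066,0,0.5,0,0,0.03,-0.0614,-0.0657,0,0.5,0,0,0.05,-0.0614,-0.0657,0,0.5,0,0,0.07,-0.0614,-0.0657,0,0.5,0,0,0.085,-0.0614,-0.0657,0,0.5,0,0,0.094,-0.0614,-0.0657,0,0.5,0,0,0.094,-0.0614,-0.0657,0,0.5,0,0,0.094,-0.0614,-0.0657,0],
)

```text
time_s: 5.77
tcp_pos: [0.5843, -0.05, 0.0557]
ee_rot: [[-0.0, -0.976, -0.217], [-0.0, -0.217, 0.976], [-1.0, 0.0, -0.0]]
wrist_force: [0.8, -0.1, -1.4]
gripper_width: 0.322
```

Run:
```python
from h import *
did(0.5,.094,-.0614,-.0657)
shot('wrist','w5')
im=cv2.imread('pics/w5.png')
cv2.imwrite('pics/w5z.png',cv2.resize(im[0:300,180:480],None,fx=2,fy=2,interpolation=cv2.INTER_CUBIC))
```

```text
cmd [ 0.5843 -0.0504  0.056 ] 192.5 meas [ 0.5843 -0.05    0.0557] yaw -167.47 F [ 0.8 -0.1 -1.4] w 28.0 t 5.77
```

View pics/w5z.png

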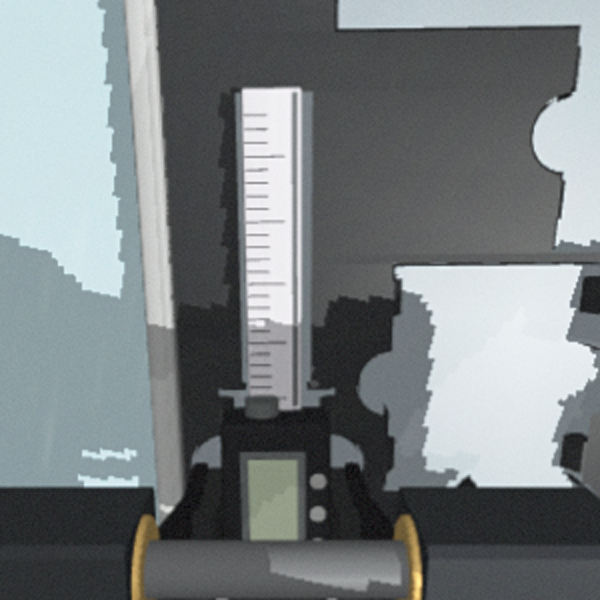

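>>> move_arm(
  increments=[0,0,0,0.007,0,0,0,0,0,0,0.0125,0,0,0,0,0,0,0.0125,0,0,0,0,0,0,0.0125,0,0,0],
)

```text
time_s: 6.15
tcp_pos: [0.584, -0.0499, 0.0431]
ee_rot: [[-0.0, -0.976, -0.217], [-0.0, -0.217, 0.976], [-1.0, 0.0, -0.0]]
wrist_force: [-0.2, 0.1, -1.6]
gripper_width: 0.319
```

Run:
```python
from h import *
did(0,.0125,0,0)
shot('wrist','w6')
im=cv2.imread('pics/w6.png')
cv2.imwrite('pics/w6z.png',cv2.resize(im[0:300,180:480],None,fx=2,fy=2,interpolation=cv2.INTER_CUBIC))
```

```text
cmd [ 0.5843 -0.0504  0.0435] 192.5 meas [ 0.584  -0.0499  0.0431] yaw -167.49 F [-0.2  0.1 -1.6] w 27.7 t 6.15
```

View pics/w6z.png

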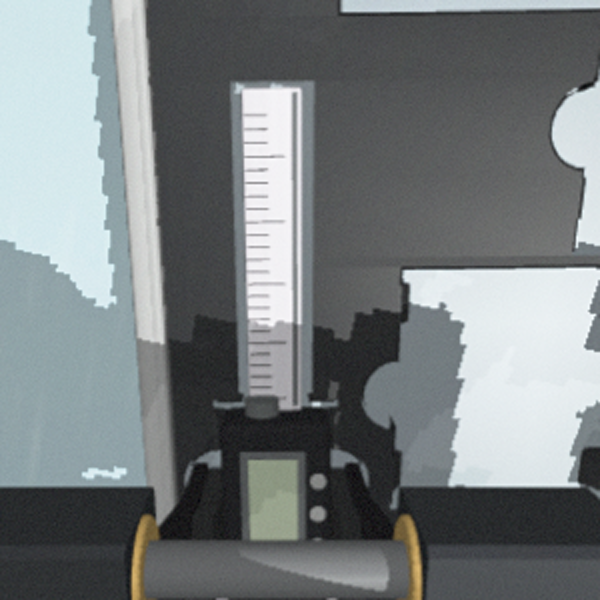

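>>> move_arm(
  increments=[0,0,0,0,0,0,0.045,0,0,0,0,0,0,0.045,0,0,0,0,0,0,0.045,0,0,0,0,0,0,0.045,0,0,0,-0.02,0,0,0.045,0,0,0,-0.035,0,-0.005,0,0,0,0,-0.035,0,-0.005,0,0,0,0,-0.035,0,-0.005,0,0,0,0,-0.035,0,-0.005,0,0,0,0,-0.035,0,-0.005,0,0,0,0,-0.035,0,-0.005,0,0,0,0,-0.035,0,-0.005,0],
)

```text
time_s: 7.2
tcp_pos: [0.5847, -0.0548, 0.0773]
ee_rot: [[-0.001, -0.976, -0.217], [-0.0, -0.217, 0.976], [-1.0, 0.001, 0.0]]
wrist_force: [-0.5, 0.8, 1.0]
gripper_width: 0.069
```

>>> move_arm(
  increments=[0,0,0,0,0,0,0,0,0,0,0.015,0,0,0,0,0,0,0.02,0,0,0,0,0,0,0.023,0,0,0,0,0,0,0.025,0,0,0,0,0,0,0.027,0,0,0,0,0,0,0.029,0,0,0,0,0,0,0.029,0,0,0],
)

```text
time_s: 7.87
tcp_pos: [0.5854, -0.0548, 0.0504]
ee_rot: [[0.0, -0.976, -0.217], [-0.0, -0.217, 0.976], [-1.0, -0.0, -0.0]]
wrist_force: [-2.4, 0.3, 7.4]
gripper_width: 0.004
```

Run:
```python
from h import *
did(0,-.035,0,-.005); did(0,.029,0,0)
```

```text
cmd [ 0.5854 -0.0553  0.0785] 192.5 meas [ 0.5854 -0.0548  0.0504] yaw -167.45 F [-2.4  0.3  7.4] w 0.4 t 7.87
cmd [ 0.5854 -0.0553  0.0495] 192.5 meas [ 0.5854 -0.0548  0.0504] yaw -167.45 F [-2.4  0.3  7.4] w 0.4 t 7.87
```

>>> move_arm(
  increments=[0,0,0,0.001,0,0,0,0,0,0,0.002,0,0,0,0,0,0,0.003,0,0,0,0,0,0,0.003,0,0,0,0,0,0,0.003,0,0,0],
)

```text
time_s: 8.28
tcp_pos: [0.5854, -0.0548, 0.0503]
ee_rot: [[0.001, -0.976, -0.218], [-0.001, -0.218, 0.976], [-1.0, -0.001, -0.001]]
wrist_force: [-7.9, 2.9, 23.6]
gripper_width: 0.005
```

>>> move_arm(
  increments=[0,0,0,0.001,0,0,0,0,0,0,0.002,0,0,0,0,0,0,0.002,0,0,0],
)

```text
time_s: 8.53
tcp_pos: [0.5855, -0.0549, 0.0503]
ee_rot: [[0.001, -0.976, -0.219], [-0.001, -0.219, 0.976], [-1.0, -0.001, -0.002]]
wrist_force: [-12.1, 4.6, 33.4]
gripper_width: 0.004
```

Run:
```python
from h import *
did(0,.003,0,0);did(0,.002,0,0)
go((.545,-.03,.16),192.5)
```

```text
cmd [ 0.5854 -0.0553  0.0465] 192.5 meas [ 0.5855 -0.0549  0.0503] yaw -167.36 F [-12.1   4.6  33.4] w 0.3 t 8.53
cmd [ 0.5854 -0.0553  0.0445] 192.5 meas [ 0.5855 -0.0549  0.0503] yaw -167.36 F [-12.1   4.6  33.4] w 0.3 t 8.53
inc rot [0. 0. 0.] shift [-0.1155  0.034   0.0334]
```

>>> move_arm(
  increments=[0,0,0,-0.03,0,0,0.087,0,0,0,-0.0655,0.034,0.0334,0.087,0,0,0,-0.1155,0.034,0.0334,0.087,0,0,0,-0.1155,0.034,0.0334,0.087,0,0,0,-0.1155,0.034,0.0334,0.087,0,0,0,-0.1155,0.034,0.0334,0.087,0,0,0,-0.1155,0.034,0.0334,0.087],
)

```text
time_s: 9.12
tcp_pos: [0.5441, -0.0297, 0.1587]
ee_rot: [[-0.001, -0.976, -0.216], [0.0, -0.216, 0.976], [-1.0, 0.001, 0.0]]
wrist_force: [0.1, -0.5, -0.1]
gripper_width: 0.45
```

Run:
```python
from h import *
did(0,-.1155,.034,.0334)
shot('wrist','w7')
im=cv2.imread('pics/w7.png')
cv2.imwrite('pics/w7z.png',cv2.resize(im[0:235,180:440],None,fx=3,fy=3,interpolation=cv2.INTER_CUBIC)[:600] if 0 else cv2.resize(im[0:235,175:440],None,fx=2.5,fy=2.5,interpolation=cv2.INTER_CUBIC))
```

```text
cmd [ 0.545 -0.03   0.16 ] 192.5 meas [ 0.5441 -0.0297  0.1587] yaw -167.52 F [ 0.1 -0.5 -0.1] w 39.1 t 9.12
```

View pics/w7z.png

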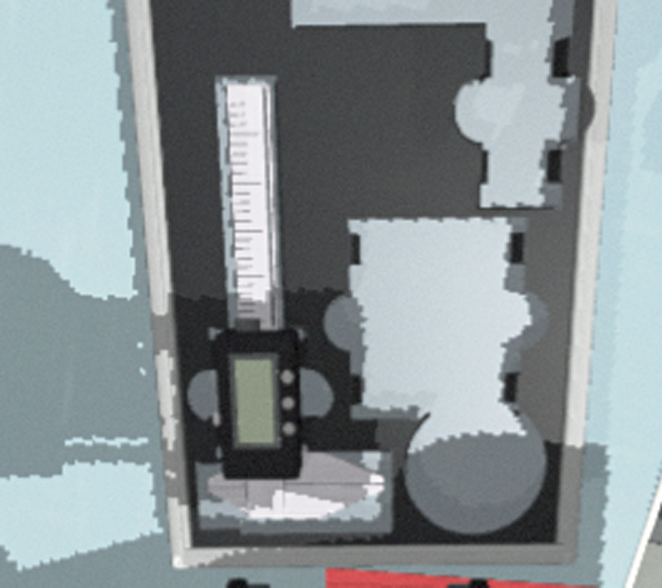

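```bash
cat > fit2.py <<'E'
import fit
from fit import *
Z7=lambda x,y:(175+x/2.5,y/2.5)
s7=dict(tcp_pos=np.array([.545,-.03,.1595]),ee_rot=grip(192.5))
fit.M[:] = fit.M+[(7,1,56,36,Z7(350,221)),(7,1,56,-22,Z7(523,219)),(7,1,-10,36,Z7(352,418)),(7,1,-29,-8,Z7(474.5,463)),(7,2,-37,-17,Z7(480,207)),(7,2,17,-17,Z7(487,25)),(7,2,17,43,Z7(293,25)),(7,0,106,9,Z7(216,76)),(7,0,106,-9,Z7(276,76))]
def f(x):
    e=x[:3];yaw=x[3];S=x[4:10].reshape(3,2)
    a=np.radians(yaw);Rm=np.array([[np.cos(a),-np.sin(a)],[np.sin(a),np.cos(a)]])
    o=[]
    for v,k,px,py,uv in fit.M:
        s=dict({2:s2,4:s4,7:s7}[v]); s['tcp_pos']=s['tcp_pos']+s['ee_rot']@e
        o.append(proj('wrist',np.r_[S[k]+Rm@np.array([px,py])/1000,.034],s)[0]-uv)
    return np.array(o).ravel()
q=least_squares(lambda x:np.r_[f(x),x[:3]*500],x0,x_scale=np.r_[1e-3,1e-3,1e-3,.1,[1e-3]*6],loss='soft_l1'); x=q.x
print('e mm',(x[:3]*1000).round(2),'yaw',x[3].round(2),'seats',x[4:].round(4),'rms',np.sqrt(np.mean(f(x)**2)).round(2))
print(f(x).reshape(-1,2).round(1).tolist())
E
python3 fit2.py
python3 - <<'E'
from h import *
# gauge rough from top image
for uv,z in (((194,251),.024),((204,231),.02),((192,238),.02),((216,236),.02),((204,224),.02)): print(uv,ray('top',[uv],z).round(3))
im=cv2.imread('pics/top0.png')
cv2.imwrite('pics/g0.png',cv2.resize(im[210:270,175:235],None,fx=9,fy=9,interpolation=cv2.INTER_CUBIC))
E
```

```text
(194, 251) [[0.48  0.405 0.024]]
(204, 231) [[0.542 0.378 0.02 ]]
(192, 238) [[0.521 0.414 0.02 ]]
(216, 236) [[0.526 0.34  0.02 ]]
(204, 224) [[0.564 0.379 0.02 ]]Traceback (most recent call last):
  File "fit2.py", line 14, in <module>
    q=least_squares(lambda x:np.r_[f(x),x[:3]*500],x0,x_scale=np.r_[1e-3,1e-3,1e-3,.1,[1e-3]*6],loss='soft_l1'); x=q.x
    return func(*args, **kwargs)
    result = trf(vector_fun.fun, vector_fun.jac, x0, f0, J0, lb, ub, ftol, xtol,
                 gtol, max_nfev, x_scale, loss_function, tr_solver,
                 tr_options.copy(), verbose, callback=callback_wrapped)
    return trf_no_bounds(
        fun, jac, x0, f0, J0, ftol, xtol, gtol, max_nfev, x_scale,
        loss_function, tr_solver, tr_options, verbose, callback=callback)
    J = jac(x)
    self._update_jac()
    ~~~~~~~~~~~~~~~~^^
    self.J = self.jac_wrapped(xp_copy(self.x), f0=self.f)
             ~~~~~~~~~~~~~~~~^^^^^^^^^^^^^^^^^^^^^^^^^^^^
    J, dct = approx_derivative(
             ~~~~~~~~~~~~~~~~~^
        self.fun,
        ^^^^^^^^^
    ...<2 lines>...
        **self.finite_dif
[... 602 characters left out ...]
                ~~~~~~~~^^^
    return self.f(x, *self.args, **self.kwargs)
           ~~~~~~^^^^^^^^^^^^^^^^^^^^^^^^^^^^^^
  File "fit2.py", line 14, in <lambda>
    q=least_squares(lambda x:np.r_[f(x),x[:3]*500],x0,x_scale=np.r_[1e-3,1e-3,1e-3,.1,[1e-3]*6],loss='soft_l1'); x=q.x
                                   ~^^^
  File "fit2.py", line 12, in f
    o.append(proj('wrist',np.r_[S[k]+Rm@np.array([px,py])/1000,.034],s)[0]-uv)
             ~~~~^^^^^^^^^^^^^^^^^^^^^^^^^^^^^^^^^^^^^^^^^^^^^^^^^^^^^^
  File "h.py", line 18, in proj
    K,D,Rm,t=campose(n,s)
             ~~~~~~~^^^^^
  File "h.py", line 5, in campose
    c=r.calibration(n)
ValueError: time passes only in moves, steps and waits
```

View pics/g0.png

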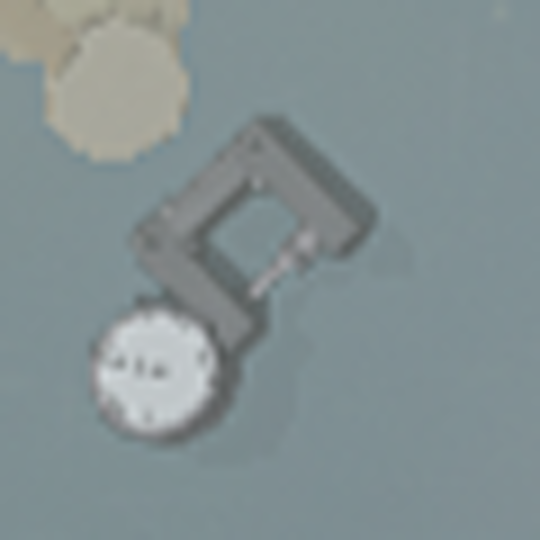

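```bash
python3 - <<'E'
s=open('h.py').read()
s=s.replace("def campose(n,s=None):\n    c=r.calibration(n)","import pickle,os\nCAL={}\ndef cal(n):\n    if n not in CAL:\n        if not os.path.exists(n+'.pkl'): pickle.dump(r.calibration(n),open(n+'.pkl','wb'))\n        CAL[n]=pickle.load(open(n+'.pkl','rb'))\n    return CAL[n]\ndef campose(n,s=None):\n    c=cal(n)")
open('h.py','w').write(s)
E
python3 fit2.py
python3 - <<'E'
from h import *
for n in ('top','side'): campose(n)
go((.474,.43,.18),227)
E
```

```text
e mm [ 2.58 -0.52 -1.05] yaw -76.81 seats [ 0.5851 -0.0497  0.5203 -0.0718  0.5519 -0.1634] rms 0.66
[[0.6, 0.2], [0.2, 0.3], [-1.0, 0.5], [-0.4, -0.8], [-0.1, -0.6], [0.4, 0.3], [0.3, -0.3], [1.2, -0.2], [-0.1, -0.9], [-0.8, 0.1], [0.1, 0.0], [-0.8, 0.0], [-0.0, 0.1], [-1.5, -0.2], [-0.5, -1.0], [0.4, -0.4], [-1.8, -0.6], [0.2, 0.2], [0.8, -0.0], [0.5, -0.2], [0.2, 1.9], [0.2, 0.8], [-0.2, -0.7], [0.3, 0.4], [1.0, 0.8], [-0.3, 0.5]]
inc rot [-34.5   0.    0. ] shift [-0.02   -0.0303  0.4645]
```

>>> move_arm(
  increments=[0,0,0,-0.02,0,0.04,0.05,-34,0,0,-0.02,-0.03,0.465,0.05,-34,0,0,-0.02,-0.03,0.465,0.05,-34,0,0,-0.02,-0.03,0.465,0.05,-34,0,0,-0.02,-0.03,0.465,0.05,-34,0,0,-0.02,-0.03,0.465,0.05,-34,0,0,-0.02,-0.03,0.465,0.05,-34,0,0,-0.02,-0.03,0.465,0.05,-34,0,0,-0.02,-0.03,0.465,0.05,-34,0,0,-0.02,-0.03,0.465,0.05,-34,0,0,-0.02,-0.03,0.465,0.05,-34,0,0,-0.02,-0.03,0.465,0.05],
)

```text
time_s: 10.17
tcp_pos: [0.4723, 0.4355, 0.1767]
ee_rot: [[-0.001, -0.686, -0.728], [-0.002, -0.728, 0.686], [-1.0, 0.002, -0.0]]
wrist_force: [0.7, 0.1, 0.1]
gripper_width: 0.576
```

Run:
```python
from h import *
did(-34,-.02,-.03,.465)
```

```text
cmd [0.4736 0.4304 0.18  ] 226.5 meas [0.4723 0.4355 0.1767] yaw -133.28 F [0.7 0.1 0.1] w 50.1 t 10.17
```

>>> move_arm(
  increments=[0,0,0,0,0,0,0.05,0,0,0,0,0,0,0.05,0,0,0,0,0,0,0.05],
)

```text
time_s: 10.42
tcp_pos: [0.4734, 0.4294, 0.1781]
ee_rot: [[-0.002, -0.689, -0.725], [-0.003, -0.725, 0.689], [-1.0, 0.003, -0.0]]
wrist_force: [1.2, 0.0, 0.2]
gripper_width: 0.576
```

Run:
```python
from h import *
did(0,0,0,0)
shot('wrist','w8')
im=cv2.imread('pics/w8.png')
cv2.imwrite('pics/w8z.png',cv2.resize(im[0:235,180:440],None,fx=2.5,fy=2.5,interpolation=cv2.INTER_CUBIC))
```

```text
cmd [0.4736 0.4304 0.18  ] 226.5 meas [0.4734 0.4294 0.1781] yaw -133.56 F [1.2 0.  0.2] w 50.1 t 10.42
```

View pics/w8z.png

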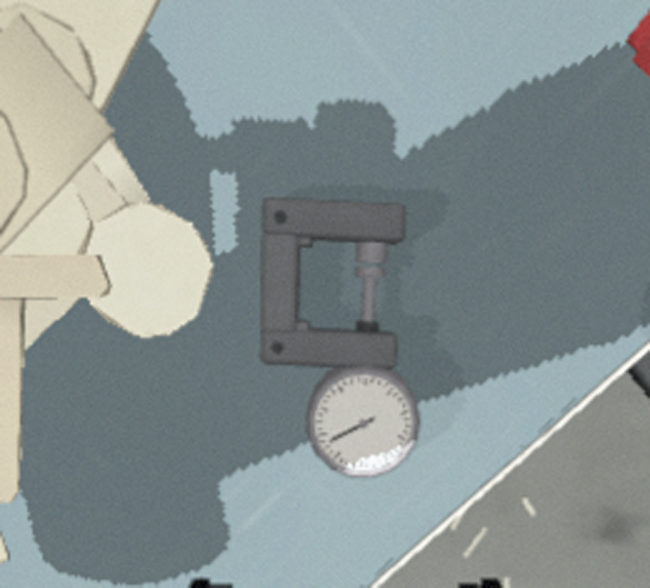

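```bash
cat > pose.py <<'E'
from h import *
from scipy.optimize import least_squares
E0=np.array([.0026,-.0005,-.0011])
def fitpose(s,pts,x0):
    s=dict(s); s['tcp_pos']=s['tcp_pos']+s['ee_rot']@E0
    P=np.array([p[:3] for p in pts])/1000; uv=np.array([p[3] for p in pts])
    def f(x):
        a=np.radians(x[2]); Rm=np.array([[np.cos(a),-np.sin(a)],[np.sin(a),np.cos(a)]])
        return (proj('wrist',np.c_[P[:,:2]@Rm.T+x[:2],P[:,2]+ (x[3] if len(x)>3 else 0)],s)-uv).ravel()
    q=least_squares(f,x0,x_scale=[1e-3,1e-3,.1]+[1e-3]*(len(x0)-3)); print('pose',q.x.round(4),'res',f(q.x).reshape(-1,2).round(1).tolist()); return q.x
E
python3 - <<'E'
from pose import *
Z=lambda x,y:(180+x/2.5,y/2.5)
pts=[(54,34,20,Z(264,197)),(54,-20,20,Z(405,204)),(-8,34,20,Z(261,362)),(-8,-20,20,Z(396,368)),(-29,-8,24,Z(363,420))]
s=load('w8'); x=fitpose(s,pts,[.53,.378,-43])
s2=dict(tcp_pos=np.array([.4736,.4304,.18]),ee_rot=grip(226.5)); x2=fitpose(s2,pts,[.53,.378,-43]); fitpose(s2,pts,[.53,.378,-43,0.])
for x in (x,x2):
    a=np.radians(x[2]); g=x[:2]+np.array([[np.cos(a),-np.sin(a)],[np.sin(a),np.cos(a)]])@np.array([.023,.027]); print('grasp',g,'tool yaw',x[2]+270)
go((g[0],g[1],.016),x[2]+270)
E
```

```text
pose [  0.5073   0.3971 -46.1018] res [[-1.1, -1.2], [1.1, -1.2], [-0.7, 0.7], [0.4, 0.8], [0.4, 1.3]]
pose [  0.5078   0.3985 -46.0409] res [[-0.9, -0.9], [0.9, -0.9], [-0.5, 0.5], [0.3, 0.6], [0.3, 1.0]]
pose [ 5.07600e-01  3.98800e-01 -4.60457e+01 -7.10000e-03] res [[-0.2, 0.1], [0.2, -0.0], [0.1, -0.0], [-0.3, -0.0], [0.1, -0.0]]
grasp [0.54268496 0.39923017] tool yaw 223.89817631208783
grasp [0.54320149 0.40072377] tool yaw 223.95908478156645
inc rot [2.54 0.   0.  ] shift [ 0.164  -0.0264 -0.0709]
```

>>> move_arm(
  increments=[2.5,0,0,0.03,-0.026,-0.03,0.032,2.5,0,0,0.06,-0.026,-0.071,0.032,2.5,0,0,0.1,-0.026,-0.071,0.032,2.5,0,0,0.125,-0.026,-0.071,0.032,2.5,0,0,0.135,-0.026,-0.071,0.032,2.5,0,0,0.135,-0.026,-0.071,0.032,2.5,0,0,0.135,-0.026,-0.071,0.032],
)

```text
time_s: 11.05
tcp_pos: [0.5436, 0.4007, 0.0457]
ee_rot: [[0.001, -0.719, -0.695], [0.0, -0.695, 0.719], [-1.0, -0.001, -0.001]]
wrist_force: [-0.2, 0.2, 1.0]
gripper_width: 0.369
```

Run:
```python
from h import *
did(2.5,.135,-.026,-.071)
shot('wrist','w9')
im=cv2.imread('pics/w9.png')
cv2.imwrite('pics/w9z.png',cv2.resize(im[100:340,160:480],None,fx=2.5,fy=2.5,interpolation=cv2.INTER_CUBIC))
```

```text
cmd [0.543  0.4004 0.045 ] 224.0 meas [0.5436 0.4007 0.0457] yaw -136.0 F [-0.2  0.2  1. ] w 32.1 t 11.05
```

View pics/w9z.png

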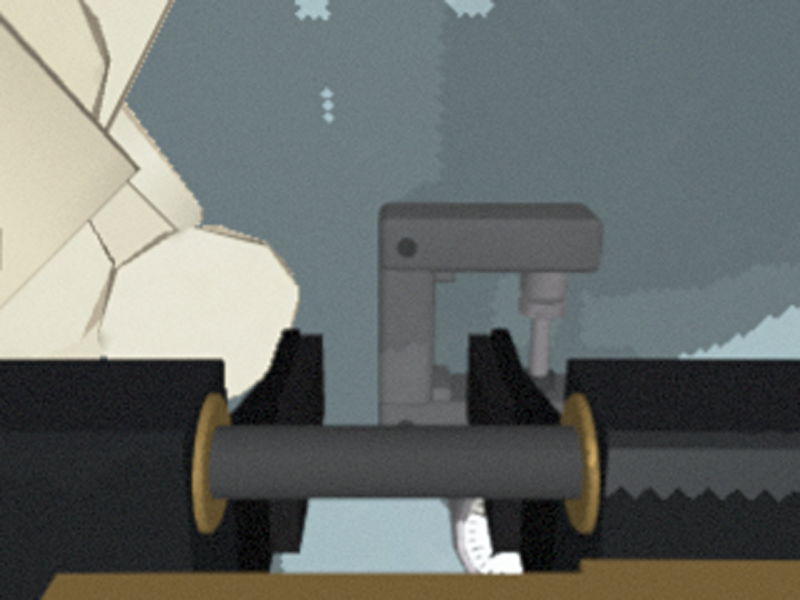

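>>> move_arm(
  increments=[0,0,0,0,0.001,0,0.026,0,0,0,0,0.001,0,0.026,0,0,0,0.01,0.001,0,0.026,0,0,0,0.02,0.001,0,0.026,0,0,0,0.029,0.001,0,0.026,0,0,0,0.029,0.001,0,0.0,0,0,0,0.029,0.001,0,0.0,0,0,0,0.029,0.001,0,0.0,0,0,0,0.029,0.001,0,0.0,0,0,0,0.029,0.001,0,0.0,0,0,0,0.029,0.001,0,0.0],
)

```text
time_s: 12.02
tcp_pos: [0.542, 0.4001, 0.0155]
ee_rot: [[-0.0, -0.719, -0.695], [0.0, -0.695, 0.719], [-1.0, 0.0, 0.0]]
wrist_force: [-0.7, -0.8, -2.5]
gripper_width: 0.155
```

Run:
```python
from h import *
did(0,.029,.001,0)
import numpy as np
# target: TCP for gauge at seat
a=np.radians(-76.85); Rm=np.array([[np.cos(a),-np.sin(a)],[np.sin(a),np.cos(a)]])
g=np.array([.5201,-.0719])+Rm@np.array([.023,.027]); print('place tcp',g)
c=cmd()
P=c['tcp_pos']; print('A lift'); go((P[0],P[1],.18),224)
```

```text
cmd [0.5423 0.3997 0.016 ] 224.0 meas [0.542  0.4001 0.0155] yaw -136.0 F [-0.7 -0.8 -2.5] w 13.5 t 12.02
place tcp [ 0.55162453 -0.08815436]
A lift
inc rot [0. 0. 0.] shift [-0.164  0.     0.   ]
```

Run:
```python
from h import *
go((.545,.0,.2),193.1)
go((.5516,-.0882,.2),193.1)
go((.5516,-.0882,.09),193.1)
```

```text
inc rot [30.9  0.   0. ] shift [-0.184   0.2757 -0.2894]
inc rot [30.9  0.   0. ] shift [-0.184   0.3322 -0.3575]
inc rot [30.9  0.   0. ] shift [-0.074   0.3322 -0.3575]
```

>>> move_arm(
  increments=[0,0,0,-0.02,0,0,0,0,0,0,-0.06,0,0,0,0,0,0,-0.1,0,0,0,0,0,0,-0.14,0,0,0,0,0,0,-0.18,0,0,0,3,0,0,-0.184,0.028,-0.03,0,6,0,0,-0.184,0.056,-0.06,0,9,0,0,-0.184,0.084,-0.09,0,12,0,0,-0.184,0.112,-0.12,0,15,0,0,-0.184,0.14,-0.15,0,15,0,0,-0.184,0.166,-0.179,0,15,0,0,-0.184,0.166,-0.179,0],
)

```text
time_s: 13.02
tcp_pos: [0.5457, 0.15, 0.1999]
ee_rot: [[-0.002, -0.877, -0.48], [-0.001, -0.48, 0.877], [-1.0, 0.002, -0.0]]
wrist_force: [0.7, 1.4, -1.7]
gripper_width: 0.155
```

Run:
```python
from h import *
did(15,-.184,.166,-.179)
go((.5516,-.0882,.2),193.1)
go((.5516,-.0882,.10),193.1)
```

```text
cmd [0.5472 0.1557 0.2   ] 209.0 meas [0.5457 0.15   0.1999] yaw -151.34 F [ 0.7  1.4 -1.7] w 13.5 t 13.02
inc rot [15.9  0.   0. ] shift [-0.      0.1144 -0.2154]
inc rot [15.9  0.   0. ] shift [ 0.1     0.1144 -0.2154]
```

>>> move_arm(
  increments=[4,0,0,0,0.018,-0.035,0,8,0,0,0,0.036,-0.07,0,12,0,0,0,0.054,-0.105,0,15.9,0,0,0,0.072,-0.14,0,15.9,0,0,0,0.09,-0.175,0,15.9,0,0,0.02,0.108,-0.205,0,15.9,0,0,0.05,0.1144,-0.2154,0,15.9,0,0,0.08,0.1144,-0.2154,0,15.9,0,0,0.1,0.1144,-0.2154,0,15.9,0,0,0.1,0.1144,-0.2154,0,15.9,0,0,0.1,0.1144,-0.2154,0],
)

```text
time_s: 13.93
tcp_pos: [0.551, -0.0881, 0.0991]
ee_rot: [[-0.002, -0.974, -0.227], [-0.001, -0.227, 0.974], [-1.0, 0.002, -0.0]]
wrist_force: [0.4, -0.3, -0.9]
gripper_width: 0.159
```

Run:
```python
from h import *
did(15.9,.1,.1144,-.2154)
shot('wrist','wa')
im=cv2.imread('pics/wa.png')
cv2.imwrite('pics/waz.png',cv2.resize(im[60:300,160:480],None,fx=2.5,fy=2.5,interpolation=cv2.INTER_CUBIC))
```

```text
cmd [ 0.5516 -0.0882  0.1   ] 193.1 meas [ 0.551  -0.0881  0.0991] yaw -166.89 F [ 0.4 -0.3 -0.9] w 13.8 t 13.93
```

View pics/waz.png

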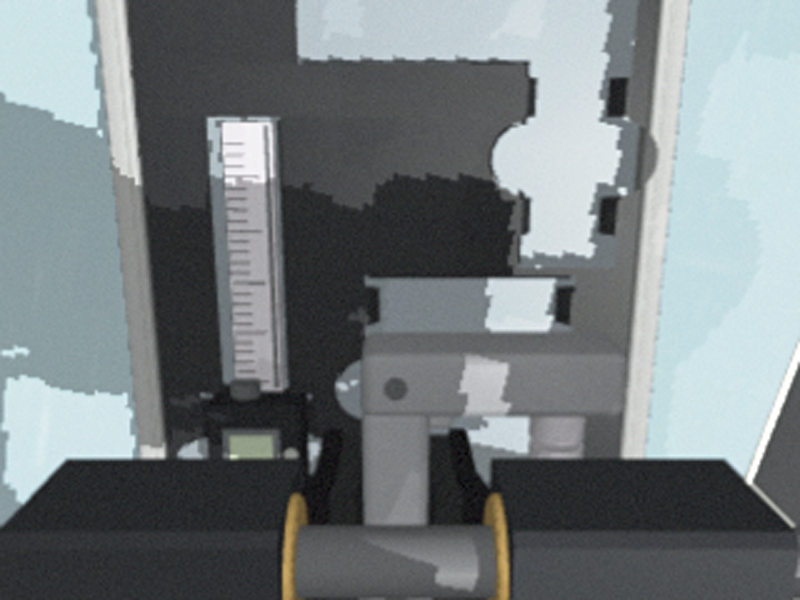

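Run:
```python
from pose import *
Z=lambda x,y:(160+x/2.5,60+y/2.5)
s=dict(tcp_pos=np.array([.5513,-.0882,.0995]),ee_rot=grip(193.1))
pts=[(54,34,104,Z(362,352)),(54,-20,104,Z(623,352)),(40,-20,104,Z(623,413)),(40,20,104,Z(429,413)),(54,34,84,Z(367,333)),(54,-20,84,Z(622,333))]
x=fitpose(s,pts,[.52,-.07,-77]); fitpose(s,pts,[.52,-.07,-77,0.])
c=[(56,36,34,Z(365,277)),(56,-22,34,Z(572,277))]
y=fitpose(s,c,[.52,-.07,-77])
c2=c+[(106+65-65,0,34,Z(0,0))] if 0 else c
# caliper beam cutout as check of seat/yaw
b=fitpose(s,[(106,9,34,Z(207,118)),(106,-9,34,Z(280,118)),(30,9,34,Z(222,388)),(30,-9,34,Z(291,388))],[.585,-.05,-77])
```

```text
pose [ 5.21400e-01 -7.31000e-02 -7.69798e+01] res [[-1.2, 0.1], [4.9, 0.2], [2.5, 2.6], [0.2, 2.5], [-1.6, -2.8], [-5.4, -2.6]]
pose [ 5.20200e-01 -7.17000e-02 -7.69098e+01 -5.30000e-03] res [[0.8, 0.3], [3.1, 0.3], [0.8, 1.8], [1.2, 1.7], [0.1, -2.3], [-6.7, -2.2]]
pose [ 5.20500e-01 -7.24000e-02 -7.69126e+01] res [[0.0, -0.0], [-0.0, -0.0]]
pose [ 5.85300e-01 -5.00000e-02 -7.71672e+01] res [[1.0, -0.3], [-1.0, -0.1], [1.5, 0.2], [-1.5, 0.3]]
```

>>> move_arm(
  increments=[0,0,0,0.02,0,0,0,0,0,0,0.035,0,0,0,0,0,0,0.045,0,0,0,0,0,0,0.045,0,0,0,0,0,0,0.045,0,0,0],
)

```text
time_s: 14.4
tcp_pos: [0.5522, -0.0876, 0.0556]
ee_rot: [[0.002, -0.974, -0.228], [-0.0, -0.228, 0.974], [-1.0, -0.002, -0.001]]
wrist_force: [0.8, 0.7, -2.5]
gripper_width: 0.158
```

Run:
```python
from h import *
did(0,.045,0,0)
shot('wrist','wb')
im=cv2.imread('pics/wb.png')
cv2.imwrite('pics/wbz.png',cv2.resize(im[100:300,220:460],None,fx=3,fy=3,interpolation=cv2.INTER_CUBIC))
```

```text
cmd [ 0.5516 -0.0882  0.055 ] 193.1 meas [ 0.5522 -0.0876  0.0556] yaw -166.85 F [ 0.8  0.7 -2.5] w 13.7 t 14.4
```

View pics/wbz.png

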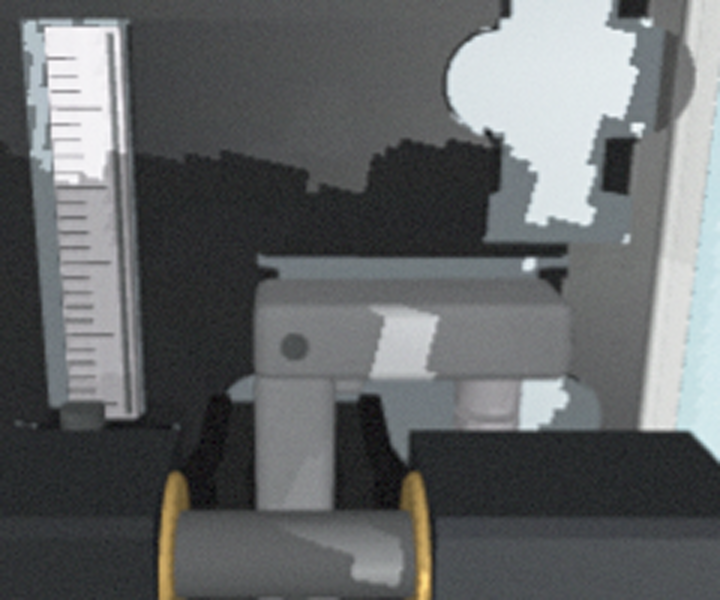

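>>> move_arm(
  increments=[0,0,0,0,0,-0.0007,0,0,0,0,0,0,-0.0007,0,0,0,0,0,0,-0.0007,0,0,0,0,0,0,-0.0007,0,0,0,0,0,0,-0.0007,0,0,0,0,0,0,-0.0007,0],
)

```text
time_s: 14.95
tcp_pos: [0.5516, -0.0885, 0.0547]
ee_rot: [[0.0, -0.974, -0.227], [0.0, -0.227, 0.974], [-1.0, -0.0, -0.0]]
wrist_force: [-0.6, 0.2, -1.5]
gripper_width: 0.155
```

Run:
```python
from h import *
did(0,0,0,-.0007)
s=shot('wrist','wc'); print(s['ee_rot'].round(4)[:,0],r.sense()['tcp_pos'])
im=cv2.imread('pics/wc.png')
cv2.imwrite('pics/wcz.png',cv2.resize(im[100:300,220:460],None,fx=3,fy=3,interpolation=cv2.INTER_CUBIC))
```

```text
cmd [ 0.5518 -0.0889  0.055 ] 193.1 meas [ 0.5516 -0.0885  0.0547] yaw -166.9 F [-0.6  0.2 -1.5] w 13.5 t 14.95
[ 2.e-04  0.e+00 -1.e+00] [ 0.55152853 -0.08851736  0.05461318]
```

View pics/wcz.png

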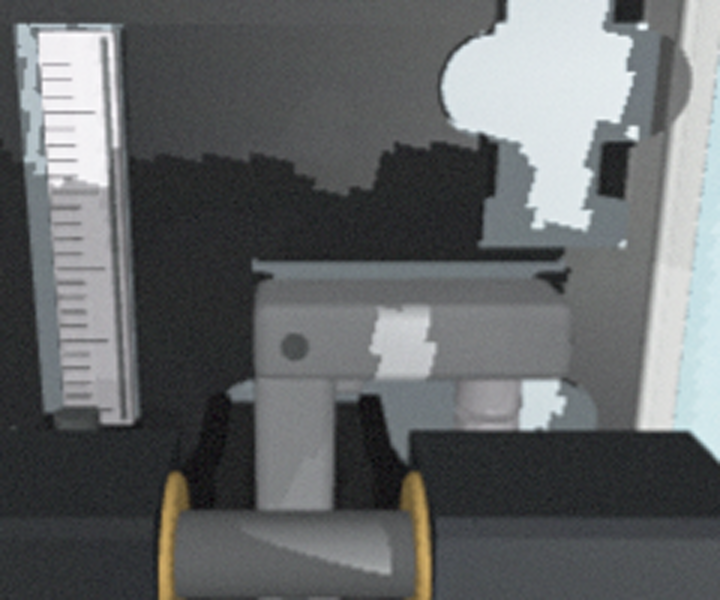

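>>> move_arm(
  increments=[0,0,0,0,0.0015,0,0,0,0,0,0.004,0.0015,0,0,0,0,0,0.008,0.0015,0,0,0,0,0,0.008,0.0015,0,0,0,0,0,0.008,0.0015,0,0,0,0,0,0.008,0.0015,0,0],
)

```text
time_s: 15.5
tcp_pos: [0.5499, -0.0888, 0.0463]
ee_rot: [[-0.001, -0.974, -0.227], [-0.0, -0.227, 0.974], [-1.0, 0.001, 0.0]]
wrist_force: [0.9, -0.2, -1.8]
gripper_width: 0.154
```

Run:
```python
from h import *
did(0,.008,.0015,0)
shot('wrist','wd')
im=cv2.imread('pics/wd.png')
cv2.imwrite('pics/wdz.png',cv2.resize(im[100:300,220:460],None,fx=3,fy=3,interpolation=cv2.INTER_CUBIC))
```

```text
cmd [ 0.5503 -0.0892  0.047 ] 193.1 meas [ 0.5499 -0.0888  0.0463] yaw -166.9 F [ 0.9 -0.2 -1.8] w 13.4 t 15.5
```

View pics/wdz.png

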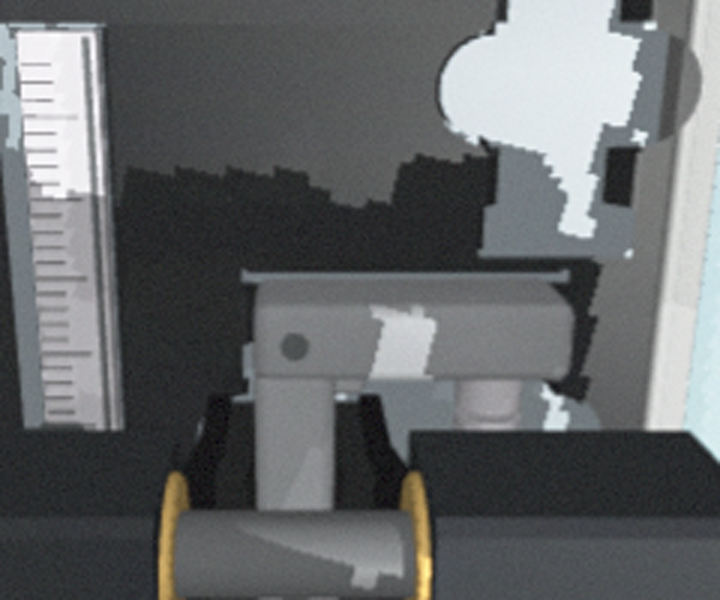

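Run:
```python
from h import *
a=np.radians(-76.85); Rm=np.array([[np.cos(a),-np.sin(a)],[np.sin(a),np.cos(a)]])
# present grasp point = gauge(23,27) at cmd
c=cmd(); g0=c['tcp_pos'][:2]-Rm@np.array([.023,.027]); print('gauge origin now',g0)
p=g0+Rm@np.array([.023,.010]); print('press',p)
go((p[0],p[1],.085),103.1)
```

```text
gauge origin now [ 0.51876668 -0.07297135]
press [ 0.53373698 -0.09309323]
inc rot [90.  0.  0.] shift [-0.038  0.017 -0.   ]
```

>>> move_arm(
  increments=[0,0,0,0.001,0,0,0,0,0,0,0.002,0,0,0,0,0,0,0.002,0,0,0.028,0,0,0,0.002,0,0,0.028,0,0,0,0.002,0,0,0.028,0,0,0,0.002,0,0,0.028,0,0,0,-0.015,0,0,0.028,0,0,0,-0.038,0,0,0.028],
)

```text
time_s: 16.22
tcp_pos: [0.5484, -0.0889, 0.0831]
ee_rot: [[-0.005, -0.974, -0.226], [-0.0, -0.226, 0.974], [-1.0, 0.005, 0.001]]
wrist_force: [0.7, -0.4, 0.3]
gripper_width: 0.319
```

>>> move_arm(
  increments=[90,0,0,0,0.017,0,0.034,90,0,0,0,0.017,0,0.034,90,0,0,0,0.017,0,0.034,90,0,0,0,0.017,0,0.034,90,0,0,0,0.017,0,0.034,90,0,0,0,0.017,0,0.034,90,0,0,0,0.017,0,0.034,90,0,0,0,0.017,0,0.034,90,0,0,0,0.017,0,0.034,90,0,0,0,0.017,0,0.034,90,0,0,0,0.017,0,0.034,90,0,0,0,0.017,0,0.034],
)

```text
time_s: 17.22
tcp_pos: [0.5336, -0.0927, 0.0847]
ee_rot: [[0.0, -0.289, 0.957], [-0.0, 0.957, 0.289], [-1.0, -0.0, 0.0]]
wrist_force: [0.6, -0.6, -0.6]
gripper_width: 0.389
```

Run:
```python
from h import *
did(0,-.038,0,0); q=r.sense()
print('meas yaw',np.degrees(np.arctan2(q['ee_rot'][1,1],q['ee_rot'][0,1])))
```

```text
cmd [ 0.5503 -0.0892  0.085 ] 193.1 meas [ 0.5336 -0.0927  0.0847] yaw 106.8 F [ 0.6 -0.6 -0.6] w 33.8 t 17.22
meas yaw 106.80499395708323
```

>>> move_arm(
  increments=[4,0,0,0,0,0,0.034,4,0,0,0,0,0,0.034,4,0,0,0,0,0,0.034],
)

```text
time_s: 17.47
tcp_pos: [0.5336, -0.0927, 0.0847]
ee_rot: [[0.0, -0.23, 0.973], [-0.0, 0.973, 0.23], [-1.0, -0.0, 0.0]]
wrist_force: [1.5, 0.2, 0.6]
gripper_width: 0.393
```

Run:
```python
from h import *
cmd([.5337,-.0931,.085],103.1); did(0,0,0,0)
shot('wrist','we')
im=cv2.imread('pics/we.png')
cv2.imwrite('pics/wez.png',cv2.resize(im[0:330,160:480],None,fx=1.8,fy=1.8,interpolation=cv2.INTER_CUBIC))
```

```text
cmd [ 0.5337 -0.0931  0.085 ] 103.1 meas [ 0.5336 -0.0927  0.0847] yaw 103.28 F [1.5 0.2 0.6] w 34.2 t 17.47
```

View pics/wez.png

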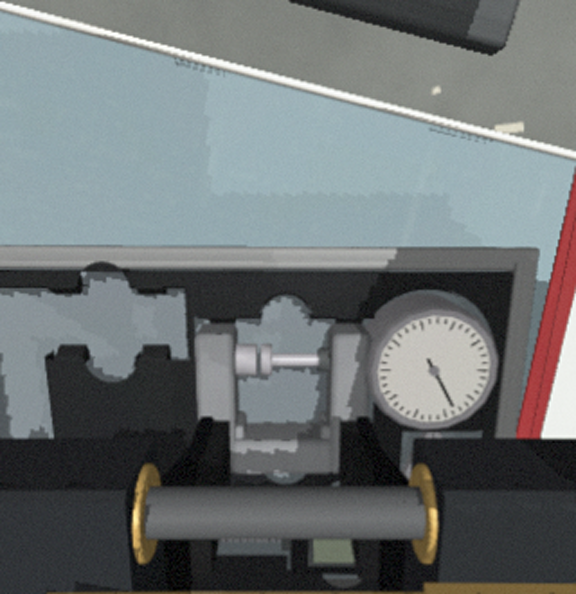

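>>> move_arm(
  increments=[0,0,0,0.015,0,0,0.034,0,0,0,0.024,0,0,0.034,0,0,0,0.027,0,0,0.034,0,0,0,0.029,0,0,0.034,0,0,0,0.031,0,0,0.034,0,0,0,0.033,0,0,0.034,0,0,0,0.033,0,0,0.034,0,0,0,0.033,0,0,0.034],
)

```text
time_s: 18.18
tcp_pos: [0.5334, -0.0928, 0.0524]
ee_rot: [[-0.0, -0.229, 0.974], [-0.0, 0.974, 0.229], [-1.0, -0.0, -0.0]]
wrist_force: [-1.7, -0.2, 5.6]
gripper_width: 0.39
```

>>> move_arm(
  increments=[0,0,0,0.001,0,0,0.034,0,0,0,0.002,0,0,0.034,0,0,0,0.003,0,0,0.034,0,0,0,0.003,0,0,0.034,0,0,0,0.003,0,0,0.034],
)

```text
time_s: 18.6
tcp_pos: [0.5335, -0.0928, 0.0523]
ee_rot: [[0.0, -0.23, 0.973], [-0.001, 0.973, 0.23], [-1.0, -0.001, 0.0]]
wrist_force: [-8.1, 2.7, 25.7]
gripper_width: 0.39
```

Run:
```python
from h import *
cmd([.5337,-.0931,.049],103.1)
print(ray('top',[(422.6,242)],.018),ray('top',[(692/2.96+180,205/2.96+170),(752/2.96+180,225/2.96+170),(760/2.96+180,155/2.96+170)],.015))
go((.535,-.235,.165),165)
```

```text
[[ 0.49515188 -0.29644299  0.018     ]] [[ 0.50455137 -0.27054888  0.015     ]
 [ 0.48245417 -0.33154618  0.015     ]
 [ 0.55607237 -0.34574778  0.015     ]]
inc rot [-61.9   0.    0. ] shift [-0.116  -0.1385 -0.0309]
```

>>> move_arm(
  increments=[0,0,0,-0.03,0,0,0.05,-7,0,0,-0.07,-0.02,-0.005,0.05,-14,0,0,-0.1,-0.05,-0.01,0.05,-62,0,0,-0.116,-0.1385,-0.031,0.05,-62,0,0,-0.116,-0.1385,-0.031,0.05,-62,0,0,-0.116,-0.1385,-0.031,0.05,-62,0,0,-0.116,-0.1385,-0.031,0.05,-62,0,0,-0.116,-0.1385,-0.031,0.05,-62,0,0,-0.116,-0.1385,-0.031,0.05,-62,0,0,-0.116,-0.1385,-0.031,0.05,-62,0,0,-0.116,-0.1385,-0.031,0.05],
)

```text
time_s: 19.52
tcp_pos: [0.5347, -0.2347, 0.1642]
ee_rot: [[-0.0, -0.967, 0.254], [0.0, 0.254, 0.967], [-1.0, 0.001, 0.0]]
wrist_force: [-0.9, -0.6, -0.1]
gripper_width: 0.573
```

>>> move_arm(
  increments=[0,0,0,0,0,0,0.05,0,0,0,0,0,0,0.05,0,0,0,0,0,0,0.05,0,0,0,0,0,0,0.05],
)

```text
time_s: 19.85
tcp_pos: [0.5348, -0.2345, 0.1645]
ee_rot: [[-0.0, -0.966, 0.257], [0.0, 0.257, 0.966], [-1.0, 0.0, 0.0]]
wrist_force: [-0.3, 0.8, 0.2]
gripper_width: 0.574
```

Run:
```python
from h import *
did(-62,-.116,-.1385,-.031)
shot('wrist','wf')
im=cv2.imread('pics/wf.png')
cv2.imwrite('pics/wfz.png',cv2.resize(im[0:235,160:480],None,fx=2.5,fy=2.5,interpolation=cv2.INTER_CUBIC))
```

```text
cmd [ 0.5349 -0.235   0.165 ] 165.1 meas [ 0.5348 -0.2345  0.1645] yaw 165.11 F [-0.3  0.8  0.2] w 49.9 t 19.85
```

View pics/wfz.png

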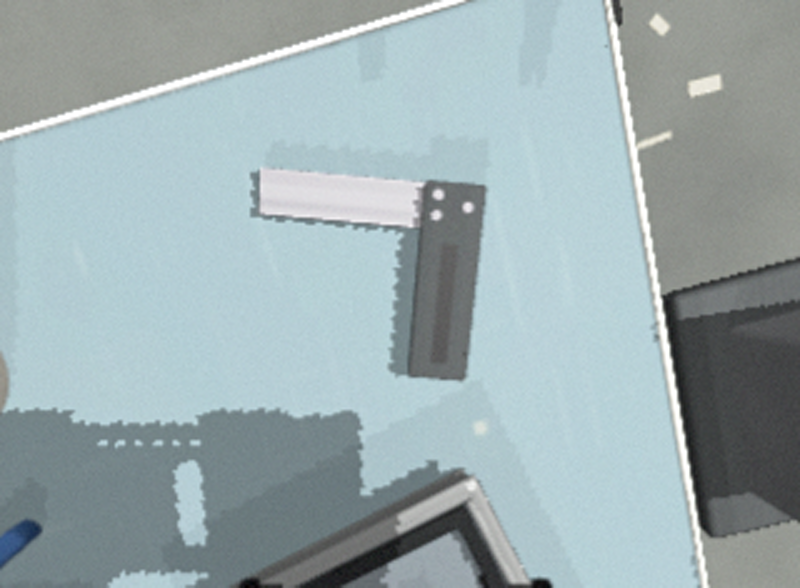

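Run:
```python
from pose import *
Z=lambda x,y:(160+x/2.5,y/2.5)
s=dict(tcp_pos=np.array([.5349,-.235,.165]),ee_rot=grip(165.1))
pts=[(35,-19,18,Z(427,181)),(35,-41,18,Z(486,186)),(-35,-19,18,Z(408,375)),(-35,-41,18,Z(464,380)),(35,41,10.5,Z(260,169)),(19,41,10.5,Z(257,214))]
x=fitpose(s,pts,[.52,-.31,-105]); y=fitpose(s,pts,[.52,-.31,-105,0.])
a=np.radians(x[2]); Rm=np.array([[np.cos(a),-np.sin(a)],[np.sin(a),np.cos(a)]])
g=x[:2]+Rm@np.array([-.004,-.030]); print('grasp',g,x[2]+270)
go((g[0],g[1],.016),x[2]+270)
```

```text
pose [   0.5281   -0.3085 -109.601 ] res [[-0.7, -0.6], [0.4, -0.4], [-0.0, 1.1], [0.7, 1.0], [-0.5, -0.8], [0.1, 0.0]]
pose [ 5.281000e-01 -3.087000e-01 -1.096155e+02 -3.900000e-03] res [[-0.9, -0.3], [-0.1, -0.1], [-0.1, 0.4], [0.3, 0.3], [0.1, -0.5], [0.8, 0.1]]
grasp [ 0.50114462 -0.29470181] 160.39895503076056
inc rot [4.7 0.  0. ] shift [ 0.149   0.0173 -0.0664]
```

>>> move_arm(
  increments=[4.7,0,0,0.03,0.01,-0.03,0.045,4.7,0,0,0.06,0.0173,-0.0664,0.045,4.7,0,0,0.1,0.0173,-0.0664,0.045,4.7,0,0,0.125,0.0173,-0.0664,0.045,4.7,0,0,0.14,0.0173,-0.0664,0.045,4.7,0,0,0.149,0.0173,-0.0664,0.045,4.7,0,0,0.149,0.0173,-0.0664,0.045,4.7,0,0,0.149,0.0173,-0.0664,0,4.7,0,0,0.149,0.0173,-0.0664,0,4.7,0,0,0.149,0.0173,-0.0664,0,4.7,0,0,0.149,0.0173,-0.0664,0,4.7,0,0,0.149,0.0173,-0.0664,0],
)

```text
time_s: 20.9
tcp_pos: [0.5008, -0.2941, 0.0166]
ee_rot: [[-0.0, -0.942, 0.335], [0.0, 0.335, 0.942], [-1.0, 0.0, 0.0]]
wrist_force: [-2.5, 2.4, 5.1]
gripper_width: 0.251
```

>>> move_arm(
  increments=[0,0,0,0,0,0,0,0,0,0,0,0,0,0,0,0,0,0,0,0,0],
)

```text
time_s: 21.15
tcp_pos: [0.5007, -0.2941, 0.0166]
ee_rot: [[-0.0, -0.942, 0.334], [0.0, 0.334, 0.942], [-1.0, 0.0, 0.0]]
wrist_force: [-2.5, 1.9, 6.5]
gripper_width: 0.246
```

Run:
```python
from h import *
did(4.7,.149,.0173,-.0664)
a=np.radians(-76.85); Rm=np.array([[np.cos(a),-np.sin(a)],[np.sin(a),np.cos(a)]])
# seat corrected by the same visual bias (1.1 mm tool y at yaw193)
S=np.array([.5518,-.1634])+.0012*np.array([np.cos(np.radians(193.1)),np.sin(np.radians(193.1))])
p=S+Rm@np.array([-.004,-.030]); print('place',p)
go((p[0],p[1],.12),193.1)
go((p[0],p[1],.06),193.1)
```

```text
cmd [ 0.5011 -0.2947  0.016 ] 160.4 meas [ 0.5007 -0.2941  0.0166] yaw 160.46 F [-2.5  1.9  6.5] w 21.4 t 21.15
place [ 0.52050789 -0.16660191]
inc rot [-32.7   0.    0. ] shift [-0.104   0.0247  0.1272]
inc rot [-32.7   0.    0. ] shift [-0.044   0.0247  0.1272]
```

>>> move_arm(
  increments=[0,0,0,-0.02,0,0,0,0,0,0,-0.05,0,0,0,-3,0,0,-0.09,0.003,0.015,0,-8,0,0,-0.104,0.01,0.04,0,-14,0,0,-0.104,0.0247,0.07,0,-20,0,0,-0.104,0.0247,0.1,0,-26,0,0,-0.104,0.0247,0.1272,0,-32.7,0,0,-0.104,0.0247,0.1272,0,-32.7,0,0,-0.104,0.0247,0.1272,0,-32.7,0,0,-0.084,0.0247,0.1272,0,-32.7,0,0,-0.064,0.0247,0.1272,0,-32.7,0,0,-0.059,0.0247,0.1272,0],
)

```text
time_s: 22.15
tcp_pos: [0.5176, -0.1664, 0.0714]
ee_rot: [[-0.006, -0.975, -0.223], [0.001, -0.223, 0.975], [-1.0, 0.006, 0.003]]
wrist_force: [-1.3, 0.3, -3.4]
gripper_width: 0.248
```

>>> move_arm(
  increments=[0,0,0,0,0,0,0,0,0,0,0,0,0,0,0,0,0,0,0,0,0,0,0,0,0,0,0,0,0,0,0,0,0,0,0,0,0,0,0,0,0,0],
)

```text
time_s: 22.65
tcp_pos: [0.5207, -0.1663, 0.0753]
ee_rot: [[0.001, -0.974, -0.227], [-0.0, -0.227, 0.974], [-1.0, -0.001, -0.0]]
wrist_force: [-0.2, -0.4, -2.9]
gripper_width: 0.247
```

Run:
```python
from h import *
did(-32.7,-.059,.0247,.1272)
s=shot('wrist','wg'); print(s['ee_rot'][:,0].round(4))
im=cv2.imread('pics/wg.png')
cv2.imwrite('pics/wgz.png',cv2.resize(im[60:300,140:460],None,fx=2.5,fy=2.5,interpolation=cv2.INTER_CUBIC))
```

```text
cmd [ 0.5205 -0.1666  0.075 ] 193.10000000000002 meas [ 0.5207 -0.1663  0.0753] yaw -166.86 F [-0.2 -0.4 -2.9] w 21.5 t 22.65
[ 0.0014 -0.     -1.    ]
```

View pics/wgz.png

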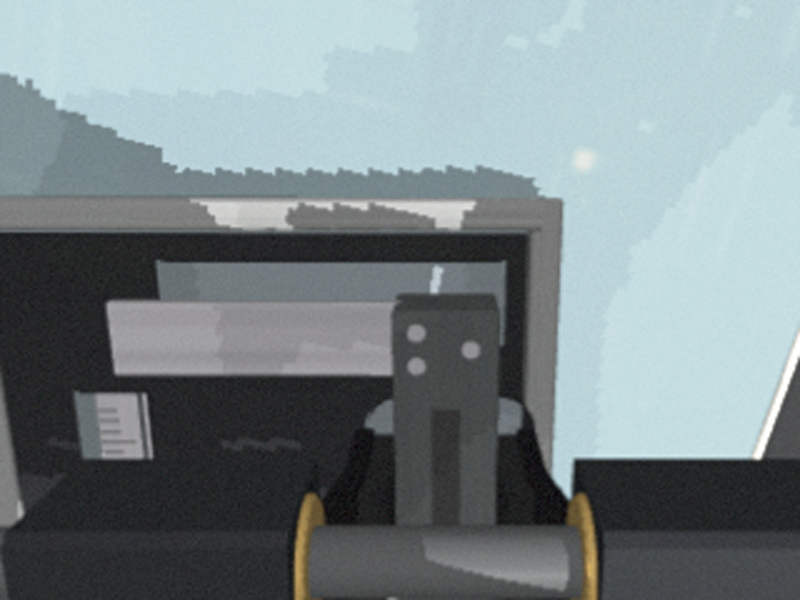

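```bash
cat > sq.py <<'E'
from pose import *
def cmpv(s,Z,zb,sqp,cut):
    x=fitpose(s,[(a,b,c+zb,Z(*p)) for a,b,c,p in sqp],[.55,-.16,-77])
    y=fitpose(s,[(a,b,34,Z(*p)) for a,b,p in cut],[.55,-.16,-77])
    a=np.radians(-76.9); ex=np.array([np.cos(a),np.sin(a)]); ey=np.array([-np.sin(a),np.cos(a)])
    d=y[:2]-x[:2]; print('need move tray x,y mm',(d@ex*1000).round(2),(d@ey*1000).round(2),'yaw',y[2]-x[2],'tool y',-(d@ey*1000).round(2),'tool z',-(d@ex*1000).round(2))
E
python3 - <<'E'
from sq import *
Z=lambda x,y:(140+x/2.5,60+y/2.5)
s=dict(tcp_pos=np.array([.5206,-.1665,.075]),ee_rot=grip(193.1))
cmpv(s,Z,59,[(35,-19,18,(395,308)),(35,-41,18,(498,308)),(35,41,10.5,(107,301)),(19,41,10.5,(115,375))],[(37,43,(157,262)),(37,-43,(506,262))])
cmpv(s,Z,59,[(35,41,10.5,(107,301)),(19,41,10.5,(115,375))],[(37,43,(157,262)),(37,-43,(506,262))])
E
```

```text
pose [  0.551   -0.1652 -76.4932] res [[-0.5, 0.1], [3.2, -0.2], [-1.8, 0.2], [-1.0, 0.3]]
pose [  0.5502  -0.165  -76.8774] res [[0.3, -0.0], [-0.3, -0.0]]
need move tray x,y mm -0.43 -0.76 yaw -0.38418727353854365 tool y 0.76 tool z 0.43
pose [  0.5507  -0.1645 -77.8081] res [[0.0, -0.1], [-0.0, 0.1]]
pose [  0.5502  -0.165  -76.8774] res [[0.3, -0.0], [-0.3, -0.0]]
need move tray x,y mm 0.36 -0.64 yaw 0.9306533967756252 tool y 0.64 tool z -0.36
```

>>> move_arm(
  increments=[0,0,0,0.008,0.0007,0,0,0,0,0,0.014,0.0007,0,0,0,0,0,0.018,0.0007,0,0,0,0,0,0.018,0.0007,0,0,0,0,0,0.018,0.0007,0,0,0,0,0,0.018,0.0007,0,0,0,0,0,0.018,0.0007,0,0],
)

```text
time_s: 23.28
tcp_pos: [0.52, -0.1664, 0.0567]
ee_rot: [[0.0, -0.974, -0.228], [-0.0, -0.228, 0.974], [-1.0, -0.0, -0.0]]
wrist_force: [-1.0, -0.4, -2.2]
gripper_width: 0.245
```

Run:
```python
from h import *
did(0,.018,.0007,0)
s=shot('wrist','wh'); print(s['ee_rot'][:,0].round(4))
im=cv2.imread('pics/wh.png')
cv2.imwrite('pics/whz.png',cv2.resize(im[120:300,140:400],None,fx=3,fy=3,interpolation=cv2.INTER_CUBIC))
```

```text
cmd [ 0.5198 -0.1668  0.057 ] 193.10000000000002 meas [ 0.52   -0.1664  0.0567] yaw -166.84 F [-1.  -0.4 -2.2] w 21.3 t 23.28
[ 5.e-04 -1.e-04 -1.e+00]
```

View pics/whz.png

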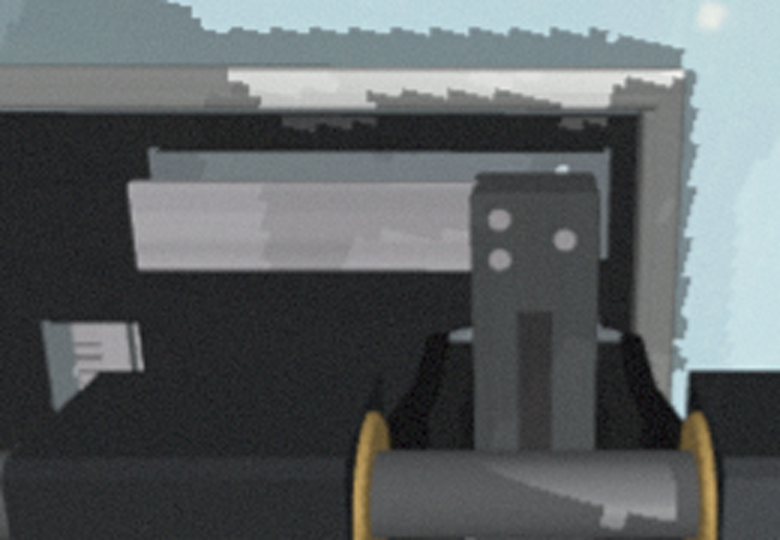

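Run:
```python
from sq import *
Z=lambda x,y:(140+x/3,120+y/3)
s=dict(tcp_pos=np.array([.5199,-.1666,.057]),ee_rot=grip(193.1))
cut=[(37,43,(150,150)),(37,-43,(609,150))]
cmpv(s,Z,41,[(35,-19,18,(472,192)),(35,-41,18,(598,192)),(35,41,10.5,(128,182)),(19,41,10.5,(137,270))],cut)
cmpv(s,Z,41,[(35,41,10.5,(128,182)),(19,41,10.5,(137,270))],cut)
```

```text
pose [  0.5505  -0.165  -76.7462] res [[-0.1, -0.0], [2.8, -0.1], [-1.9, 0.1], [-1.0, 0.5]]
pose [  0.5505  -0.1651 -76.8736] res [[0.1, -0.0], [-0.1, -0.0]]
need move tray x,y mm 0.09 -0.11 yaw -0.1274658059614211 tool y 0.11 tool z -0.09
pose [  0.5503  -0.1642 -78.1991] res [[0.0, -0.2], [-0.0, 0.2]]
pose [  0.5505  -0.1651 -76.8736] res [[0.1, -0.0], [-0.1, -0.0]]
need move tray x,y mm 0.96 -0.04 yaw 1.3254773636454473 tool y 0.04 tool z -0.96
```

>>> move_arm(
  increments=[0,0,0,0.005,0,0,0,0,0,0,0.009,0,0,0,0,0,0,0.011,0,0,0,0,0,0,0.011,0,0,0],
)

```text
time_s: 23.67
tcp_pos: [0.5197, -0.1664, 0.0455]
ee_rot: [[-0.0, -0.974, -0.228], [-0.0, -0.228, 0.974], [-1.0, 0.0, -0.0]]
wrist_force: [-0.8, -0.9, -0.8]
gripper_width: 0.248
```

>>> move_arm(
  increments=[0,0,0,0,0,0,0.034,0,0,0,0,0,0,0.034,0,0,0,0,0,0,0.034,0,0,0,0,0,0,0.034,0,0,0,-0.02,0,0,0.034,0,0,0,-0.04,0,0.004,0,0,0,0,-0.04,0,0.004,0,0,0,0,-0.04,0,0.004,0,0,0,0,-0.04,0,0.004,0,0,0,0,-0.04,0,0.004,0,0,0,0,-0.04,0,0.004,0],
)

```text
time_s: 24.58
tcp_pos: [0.5182, -0.1625, 0.0846]
ee_rot: [[-0.002, -0.974, -0.227], [0.0, -0.227, 0.974], [-1.0, 0.002, 0.001]]
wrist_force: [0.7, -0.3, -0.6]
gripper_width: 0.048
```

Run:
```python
from h import *
did(0,.011,0,0);did(0,-.04,0,.004)
s=shot('wrist','wi')
im=cv2.imread('pics/wi.png')
cv2.imwrite('pics/wiz.png',cv2.resize(im[60:300,140:460],None,fx=2.5,fy=2.5,interpolation=cv2.INTER_CUBIC))
```

```text
cmd [ 0.5198 -0.1668  0.046 ] 193.10000000000002 meas [ 0.5182 -0.1625  0.0846] yaw -166.86 F [ 0.7 -0.3 -0.6] w 4.2 t 24.58
cmd [ 0.5189 -0.1629  0.086 ] 193.10000000000002 meas [ 0.5182 -0.1625  0.0846] yaw -166.86 F [ 0.7 -0.3 -0.6] w 4.2 t 24.58
```

View pics/wiz.png

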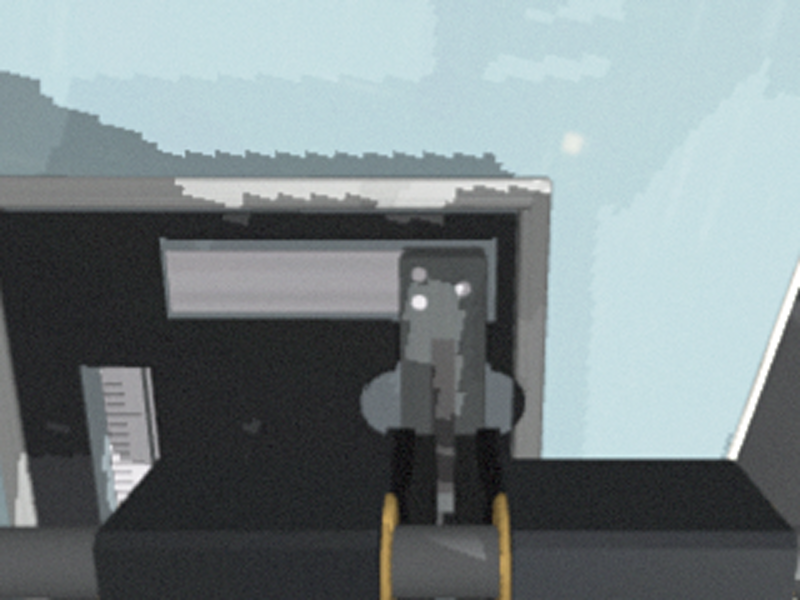

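Square lies in its cutout on the ribs (blade strip centred at 165–400, row 280). Now press.

>>> move_arm(
  increments=[0,0,0,0.01,0,0,0,0,0,0,0.022,0,0,0,0,0,0,0.027,0,0,0,0,0,0,0.029,0,0,0,0,0,0,0.031,0,0,0,0,0,0,0.033,0,0,0,0,0,0,0.035,0,0,0,0,0,0,0.036,0,0,0,0,0,0,0.036,0,0,0],
)

```text
time_s: 25.38
tcp_pos: [0.5184, -0.1627, 0.0504]
ee_rot: [[-0.001, -0.974, -0.228], [-0.0, -0.228, 0.974], [-1.0, 0.001, -0.0]]
wrist_force: [-3.4, 0.5, 8.1]
gripper_width: 0.006
```

>>> move_arm(
  increments=[0,0,0,0.001,0,0,0,0,0,0,0.002,0,0,0,0,0,0,0.003,0,0,0,0,0,0,0.003,0,0,0,0,0,0,0.003,0,0,0],
)

```text
time_s: 25.8
tcp_pos: [0.5184, -0.1627, 0.0503]
ee_rot: [[-0.001, -0.973, -0.229], [-0.001, -0.229, 0.973], [-1.0, 0.001, -0.001]]
wrist_force: [-9.1, 3.3, 25.0]
gripper_width: 0.006
```

Run:
```python
from h import *
cmd([.5189,-.1629,.047],193.1); go((.54,-.03,.17),193.1)
```

```text
inc rot [0. 0. 0.] shift [-0.123  -0.0507  0.1247]
```

>>> move_arm(
  increments=[0,0,0,-0.03,0,0,0,0,0,0,-0.07,0,0,0,0,0,0,-0.1,-0.02,0.04,0,0,0,0,-0.123,-0.05,0.08,0,0,0,0,-0.123,-0.051,0.12,0,0,0,0,-0.123,-0.051,0.125,0,0,0,0,-0.123,-0.051,0.125,0,0,0,0,-0.123,-0.051,0.125,0,0,0,0,-0.123,-0.051,0.125,0,0,0,0,-0.123,-0.051,0.125,0],
)

```text
time_s: 26.63
tcp_pos: [0.5396, -0.03, 0.1689]
ee_rot: [[-0.001, -0.974, -0.226], [-0.0, -0.226, 0.974], [-1.0, 0.001, 0.0]]
wrist_force: [-0.0, 0.6, -0.7]
gripper_width: 0.001
```

Run:
```python
from h import *
did(0,-.123,-.051,.125)
shot('wrist','wj'); im=cv2.imread('pics/wj.png')
cv2.imwrite('pics/wjz.png',cv2.resize(im[0:240,160:460],None,fx=2.4,fy=2.4,interpolation=cv2.INTER_CUBIC))
shot('side','s2'); im=cv2.imread('pics/s2.png')
cv2.imwrite('pics/s2z.png',cv2.resize(im[120:380,220:440],None,fx=2.3,fy=2.3,interpolation=cv2.INTER_CUBIC))
```

```text
cmd [ 0.5402 -0.0296  0.17  ] 193.1 meas [ 0.5396 -0.03    0.1689] yaw -166.92 F [-0.   0.6 -0.7] w 0.1 t 26.63
```

View pics/wjz.png

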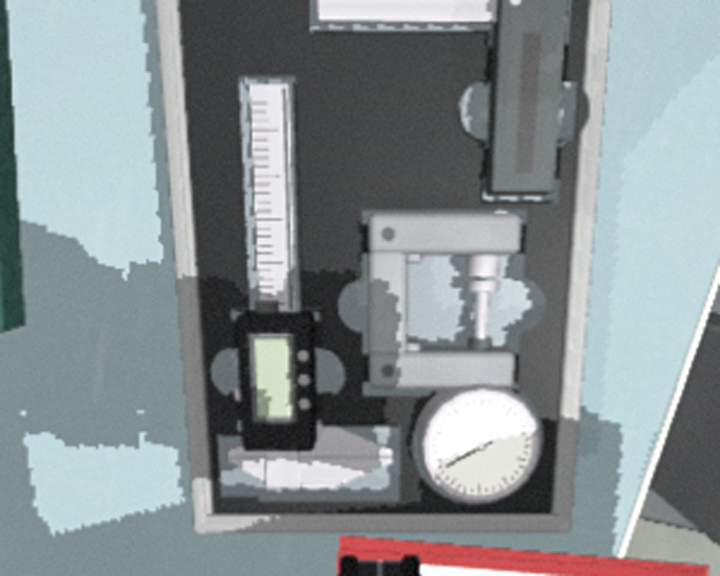

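View pics/s2z.png

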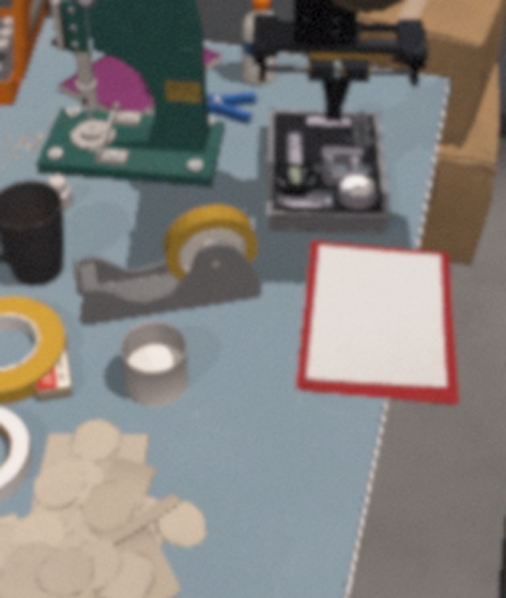

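Run:
```python
from station import r
print(r.finish_job()); s=r.sense(); print(s['time_s'],s['wrist_force'])
```

```text
the job is handed in; nothing more can be done
None
the job is handed in; nothing more can be done
```

I put all three tools into their own cutouts in the order asked (caliper, gauge, square), pressed each one home, and handed the job in at about 27 s of the 72 s.

- **Seating:** each press ended on a hard stop. Pressing harder no longer lowered the tool. At the stop the tool centre point read 0.0503 m for the caliper (33 N), 0.0523 m for the gauge (26 N) and 0.0503 m for the square (25 N). Fully seated tools should read 0.050, 0.052 and 0.050 m, so all three match within 0.5 mm.
- **Last pictures:** the final wrist view showed all three lying inside their outlines, apart from the square's blade end, which that view cut off. The arm was clear above the tray and touching nothing. The glue bottle, tin and clamp looked undisturbed in the side view.
- **Checks that disagreed:** in the wrist camera the tray rim measured about 151 mm where 146 mm was given, and the gauge looked about 5 mm lower than it was. The estimated camera offset was 1 to 3 mm. I therefore lined up each tool against its cutout in the same picture before lowering it.
- **Unexplained reading:** the wrist force showed about 6 N upward while gripping the square on the table. It vanished on lifting.

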